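Fit a grinding stone in a bench spindle's collet and change the feed over to it

TASK

Take the green cylindrical grinding stone from the wooden rack, set its shank fully home in the empty collet of the leaning spindle with the orange band, let go, and turn the collet nut clockwise (seen from the stone's end) until it is tight. Then change the feed over from the polishing spindle to this one: turn the selector clockwise to the black centre-off mark, leave it there for about a second so that the polishing spindle can run down, and turn it on to the orange mark. Do not disturb the glass inserts or the other two stones.

Things in the scene. Friction and masses are not known exactly. Their poses are not given: they have to be found in the camera images.
- stone_head (a point): Centre of the green cylindrical grinding stone's head (loose, 30 g): head 14 mm in diameter, 22 mm long, on a steel shank 8 mm in diameter, 40 mm long, with a chamfered foot. z axis: from the foot to the head. It stands upright in one of the rack's three holes (which one varies), the underside of its head 14 mm above the rack's top.
- stone_tip (a point): Centre of the foot of the green stone's shank, 51 mm below the centre of its head along -z; same axes.
- point_rack: Fixed wooden block 166 x 56 x 34 mm (x, y, z), origin at the centre of its underside, with three holes 9.4 mm wide and 26 mm deep in a row along its x axis, 52 mm apart, a mounted stone (green, pink, white) in each. There is more room for fingers across the row (along its y axis) than along it.
- collet_mouth (a point): Mouth of the empty collet, on the axis of the spindle with the orange band, level with the nut's top face, 0.18 m above the bench. z axis: out of the collet, leaning 25 degrees from vertical towards the robot. Bore: square, 10 mm wide between four open jaws, with a steep lead-in 15 mm wide at the mouth and 5 mm deep. The blue-banded spindle, parallel, is 130 mm to the left (+y) and reaches 33 mm further along z.
- collet_floor (a point): Bottom of the collet's bore, 32 mm below the mouth on the axis (same axes as collet_mouth). With the shank fully home its foot stands here, the underside of the stone's head 8 mm and the head's centre 19 mm above the mouth.
- nut_center (a point): Centre of the collet nut: knurled steel, 32 mm in diameter, 22 mm high, its top face at the mouth; z as for collet_mouth, x and y turn with the nut. The nose below it is 25 mm in diameter for 25 mm, then the housing (46 mm). The fitted stone's head ends 41 mm above this point and is narrower than the nut: grip the nut from that end, along the axis, fingers straddling the head.
- collet_nut (a joint): Angle of the collet nut, rad: 0 slack, growing clockwise as seen from the stone's end (tightening), stop at 1.45. Starts at 0 to 0.2, jaws open; each rad closes the jaws by 1 mm a side, so they touch the 8 mm shank at about 1.0 and hold it tight above 1.2. It stays where it is left and takes 0.12 to 0.25 N m: grip it with 20 N or more.
- selector_grip (a point): Centre of the selector's bar handle: black rotary switch on the grey box at the right end of the unit, 0.094 m above the bench. The bar is 42 mm long (along x), 11 mm wide, and reaches 9 mm above and 13 mm below this point, to its round base; the box is 24 mm below. A white line on top marks the pointer end (+x). It turns about z, which points up.
- selector (a joint): Angle of the selector, rad, growing clockwise seen from above: -0.75 pointer on the blue mark (polishing spindle; it starts at -0.8 to -0.65), 0 on the black mark (centre off, pointer straight away from the robot along the unit's x axis), 0.75 on the orange mark (grinding spindle); stops at -0.8 and 0.8. No springs or detents: it stays where it is left (friction 0.06 N m).
- glass_insert_a: Small white blown-glass insert (bulb on a stem and foot), 22 mm in diameter, 61 mm high, standing loose on the bench at the front, between the rack and the unit; origin at the centre of its underside, z up. Leave alone.
- glass_insert_b: A second such glass insert, 56 mm high, to the right of the unit; origin at the centre of its underside, z up. Leave alone.
- pink_stone: Mounted stone with a pink conical head 20 mm in diameter, 62 mm long in all, standing in the rack; origin at the foot of its shank. Leave alone.
- white_stone: Mounted stone with a white round head 20 mm in diameter, 58.5 mm long in all, standing in the rack; origin at the foot of its shank. Leave alone.

How it is judged (in metres and radians):
On the way, in this order (a step that is already met when the one before it is completed fails the run):
1. the green stone's shank is fully home in the open collet (distance between stone_tip and collet_floor below 0.004 m and angle between the z axis of stone_head and the z axis of collet_mouth, either way round below 0.1 rad), for 0.2 s.
2. with the shank home, the collet nut is turned tight (all of step 1 and value of joint collet_nut above 1.2 rad), for 0.2 s.
3. the selector rests at centre off for half a second (value of joint selector between -0.17 and 0.17 rad), for 0.5 s.
4. the selector is on the orange mark (value of joint selector above 0.6 rad), for 0.2 s.
At the end, for the whole second after the job is handed in: The green stone's shank is home in the orange-banded spindle's collet, its foot within 4 mm of the bottom of the bore and the shank within 0.1 rad of the spindle's axis, the collet nut stands beyond 1.2 rad, and the selector beyond 0.6 rad towards the orange mark (all of step 2 and value of joint selector above 0.6 rad); the robot touches nothing.
It fails at once if a glass insert or one of the other stones is moved more than 20 mm, or a glass insert tipped more than 0.4 rad (distance of any of glass_insert_a, glass_insert_b, pink_stone, white_stone from where it was at the start of the episode above 0.02 m or angle between any of glass_insert_a, glass_insert_b's own z axis and vertical above 0.4 rad).
It fails at once if the grinding spindle is fed (selector beyond 0.4 rad) while its nut is not tight (value of joint selector above 0.4 rad and value of joint collet_nut below 1.2 rad).
It also fails if it takes over 58 s, if anything falls off the work surface, if the arm or the gripper's body presses on something with over 40 N, if the wrist force passes 120 N, or if a joint passes its speed limit or range.

ROBOT

A 7-joint arm with a two-finger parallel gripper is mounted at the origin on a cart in front of the work surface, level with it; the furniture and walls round the work are solid. World frame = base frame: x ahead of the robot, y to its left, z up, the work surface at z = 0. Lengths are in m, angles in degrees, forces in N, time in s.
With the tool pointing down it reaches from about 0.4 to 0.9 m from the base axis. Payload 5.5 kg.
Tool frame: the origin (TCP) lies midway between the tips of the shut fingers; the grasp point (between the pads) lies 19 mm behind it; z points along the fingers, y is the direction in which the jaws open and shut (so a half turn about z gives the same grasp; the last joint's range is limited). The gripper opens to 92 mm and grips with 3 to 60 N. Pads are 19 mm wide; open, the fingers measure 130 mm over their backs; the gripper's body (75 mm by 190 mm) begins 47 mm behind the grasp point.
Start: joints at [-58.086, 28.699, -24.465, 88.831, 12.651, 65.22, -12.049], TCP at [0.188, 0.622, 0.227] pointing down, gripper open.
Joint ranges: [-164.97, 164.97], [-17.58, 116.51], [-87.97, 89.64], [11.32, 138.91], [-80.73, 260.73], [10.89, 115.49], [-147.41, 147.41]. Speed limits (degrees/s): [147.25, 147.25, 180, 180, 180, 180, 180].

INTERFACE

Orientations are given as a 3x3 rotation matrix whose columns are the frame's x, y, z axes.
In Python, from rig import robot, vision gives the robot as it stands.
- The arm moves only by the tool carry_out, never from a script. Its argument "rows" is a list that holds one entry, the list of rows, each a list of 7 numbers: the shift along the tool's x, y, z in cm, then the turn, a rotation vector about the tool's x, y, z in degrees, then the closure, from 0 (fully open) to 1 (shut). A call has 1 to 20 rows; each row shifts and turns the pose as measured when the row begins, along the tool's axes as they then stand; what a row does not reach is not made up. A row lasts 1/10 s, in which the tool goes at most 50 mm and 8.59 degrees, less where a joint would pass 70% of its speed; a pose out of reach is approached as far as the arm can. A call with a gripper value outside its range is refused whole. The fingers move at their own pace and stop on an object; "squeeze" is the grip in N (left out, the last holds). Time passes only in rows, so rows that do not move let the fingers close. It gives the time, the measured TCP pose, the force and the opening at its end, in the units of the state.
- robot.sense(): the state, without advancing time (a new reading comes with each control period).
- vision.get_image(name): name is "side" or "top" or "wrist"; returns the picture (400x640x3 uint8, red, green, blue); there is no depth.
- vision.camera_model(name): a dict with "intrinsics" (3x3 intrinsics, pixels), "position" and "orientation" of the camera in the world; the wrist camera has in their place "mount" (4x4, takes a point from camera to tool coordinates, whose origin is the TCP and whose axes are the flange's). Camera axes: x right, y up, looking along -z (the intrinsics and any distortion apply to the point x, -y, -z); pixel columns grow to the right and rows downward; lengths in m; the calibration is good to about 2 mm. A picture is of the moment at which its call begins: read the wrist's pose just before it. camera_model takes no time and is no camera call.
- robot.finish_job(): hands the job in, once; it reports no verdict.
Trained networks look in the newest picture that a camera, given by its name, has taken for a name from the list of things; names that differ only in an ending like _2 or _b are one class to them, and where a whole thing is asked for, a point or a joint stands for the part that bears it (a point fixed in the world has none). Each returns a list of dicts, best first, with "conf" (0 to 1); they miss things now and then, are a little off and sometimes report something else, mostly with a low value. They report only what shows in the picture. A call takes as long as a camera call.
- vision.look_for(camera, thing): "centre" ([x, y, z] in m, in the coordinates of the camera as it stood for that picture, good to about 4 mm: the middle of the surface that is visible of it).
- vision.place_of(camera, thing): "centre" ([x, y, z] in m, in the coordinates of the camera as it stood for that picture, good to about 4 mm: a listed point, or the origin of a listed thing).
The state is a dict: "time": time; "q": joint angles; "qd": joint speeds; "joint_torque": joint torques, N m; "tcp_pos": TCP position; "orientation": TCP orientation; "ft_force": force on the tool from outside, world axes, zero at the start; "torque": the same for the moment, N m; "gripper_width": finger opening in m.
Only numpy, scipy, OpenCV 4.12 (cv2) and the standard library are available. Lean on these libraries where they do the work, as an engineer would, in place of code of your own. Each camera call takes 0.05 s, during which the arm holds its last target.

## Working session

There is one attempt and no reset: what is moved stays moved. The work goes in short steps, Python scripts to look and compute and a tool call to move; the robot and the scene stay as the last step left them, time stands still between calls to the robot, and variables do not carry over. Pictures are saved under pics/ and viewed, and the job is handed in when it is done.

Besides the shell and the picture viewer there is one more tool, called as name([rows], argument=value, ...), one row to a line, values as JSON. carry_out: Moves the arm, as the interface text tells. Its arguments: {"type":"object","properties":{"rows":{"type":"array"},"squeeze":{"type":"number"}},"required":["rows"]}

```bash
ls; mkdir -p pics; cat > h.py <<'E'
import numpy as np, cv2
from rig import robot, vision
np.set_printoptions(precision=4,suppress=True)
def save(cam,name):
    im=vision.get_image(cam); cv2.imwrite(f'pics/{name}.png',im[:,:,::-1]); return im
def cw(cam,p):
    m=vision.camera_model(cam)
    if cam=='wrist':
        s=robot.sense(); M=np.array(m['mount']); pt=M[:3,:3]@np.array(p)+M[:3,3]
        return np.array(s['orientation'])@pt+np.array(s['tcp_pos'])
    return np.array(m['orientation'])@np.array(p)+np.array(m['position'])
E
python3 - <<'E'
from h import *
s=robot.sense(); print(s)
for c in ['side','top','wrist']:
    print(c,vision.camera_model(c)); save(c,c+'0')
for c in ['side','top']:
    for t in ['stone_head','stone_tip','point_rack','collet_mouth','nut_center','selector_grip','glass_insert_a','pink_stone','white_stone']:
        for r in vision.place_of(c,t)[:3]: print(c,t,cw(c,r['centre']),round(r['conf'],2))
print(robot.sense()['time'])
E
```

```text
pics
{'time': 0.0, 'q': array([-58.0871,  28.7545, -24.451 ,  88.892 ,  12.6515,  65.2197,
       -12.0483]), 'qd': array([ 0.0742,  0.1015,  0.0186, -0.0381,  0.0565, -0.0574, -0.0209]), 'joint_torque': array([  0.0005, -56.659 ,  -5.8158, -27.9107,  -0.0685,   0.031 ,
         0.0002]), 'tcp_pos': array([0.1881, 0.6215, 0.2257]), 'orientation': array([[-0.9572,  0.2895, -0.0006],
       [ 0.2895,  0.9572, -0.0019],
       [ 0.    , -0.002 , -1.    ]]), 'ft_force': array([ 0.3383,  0.2429, -0.4754]), 'torque': array([ 0.007 , -0.0119, -0.0116]), 'gripper_width': 0.09172552596272694}
side {'intrinsics': array([[375.8712,   0.    , 315.2461],
       [  0.    , 375.8712, 202.2371],
       [  0.    ,   0.    ,   1.    ]]), 'position': array([0.3018, 1.027 , 0.5313]), 'orientation': array([[-0.9881,  0.0623, -0.1405],
       [-0.1534, -0.3424,  0.9269],
       [ 0.0096,  0.9375,  0.3479]])}
top {'intrinsics': array([[392.8435,   0.    , 320.9015],
       [  0.    , 392.8435, 194.5798],
       [  0.    ,   0.    ,   1.    ]]), 'position': array([ 0.4319, -0.0836,  1.1659]), 'orientation':
[... 757 characters left out ...]
] 0.53
side glass_insert_a [0.389  0.1808 0.0017] 0.55
side pink_stone [0.4547 0.2966 0.0107] 0.45
side white_stone [0.4022 0.3022 0.0086] 0.54
top stone_head [0.509  0.2933 0.0594] 0.56
top stone_head [0.5105 0.2877 0.0084] 0.46
top stone_tip [0.509  0.2861 0.0088] 0.59
top point_rack [ 0.4582  0.2945 -0.0009] 0.86
top collet_mouth [ 0.5221 -0.1213  0.1836] 0.87
top nut_center [ 0.5242 -0.1174  0.1739] 0.56
top selector_grip [ 0.5217 -0.1195  0.1817] 0.65
top selector_grip [ 0.5009 -0.2922  0.0955] 0.59
top glass_insert_a [ 0.5032 -0.461  -0.0027] 0.63
top glass_insert_a [ 0.388   0.1832 -0.0004] 0.39
top pink_stone [0.4563 0.2954 0.0064] 0.5
top white_stone [0.405  0.3031 0.0128] 0.59
1.05
```

View pics/side0.png

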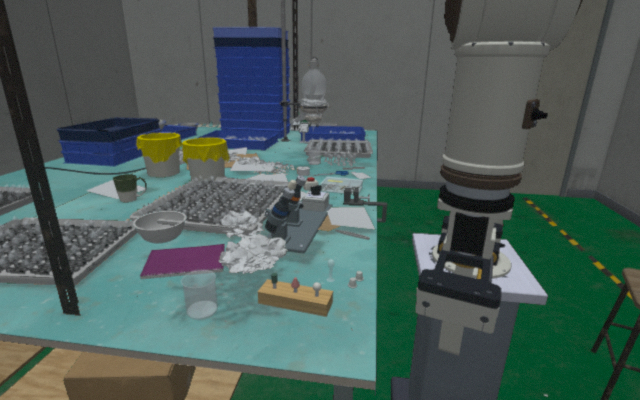

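View pics/top0.png

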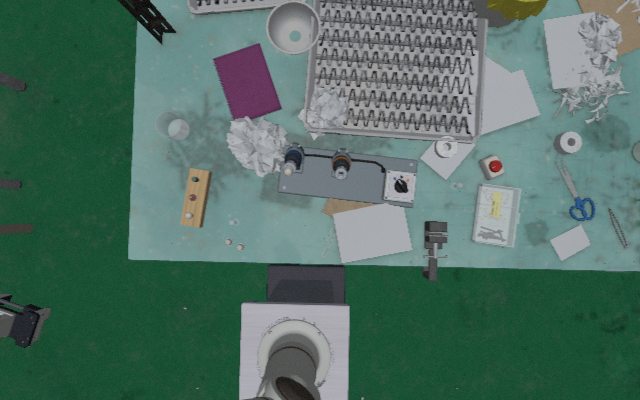

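View pics/wrist0.png

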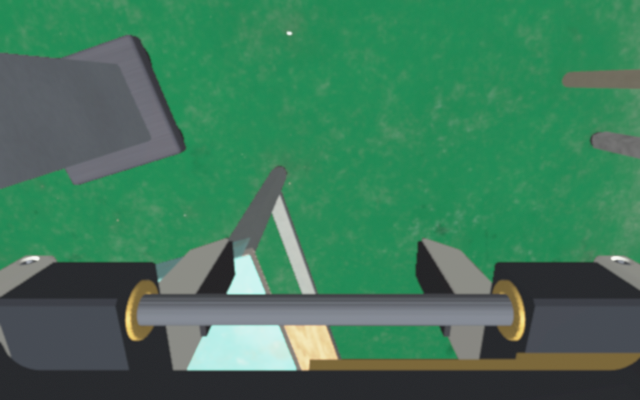

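```bash
cat >> h.py <<'E'
from scipy.linalg import logm, expm
from scipy.spatial.transform import Rotation as R
def plan(p,Rt=None,n=None,v=4.5,w=8.0):
    s=robot.sense(); R0=np.array(s['orientation']); p0=np.array(s['tcp_pos'])
    if Rt is None: Rt=R0
    T=np.eye(4); T[:3,:3]=R0.T@Rt; T[:3,3]=R0.T@(np.array(p)-p0)
    rv=R.from_matrix(T[:3,:3]).as_rotvec(degrees=True); d=T[:3,3]*100
    if n is None: n=int(max(np.ceil(np.linalg.norm(d)/v),np.ceil(np.linalg.norm(rv)/w),1))
    L=logm(T).real; E=expm(L/n)
    print('total cm',d,'deg',rv,'n',n,'row:',np.round(np.r_[E[:3,3]*100,R.from_matrix(E[:3,:3]).as_rotvec(degrees=True)],2).tolist())
def down(yaw,tilt=0):  # tool y at world azimuth yaw+90, tilt: z leans toward +x(yaw) by tilt deg
    u=np.array([np.cos(np.radians(yaw)),np.sin(np.radians(yaw)),0])
    z=np.sin(np.radians(tilt))*u-np.cos(np.radians(tilt))*np.array([0,0,1.])
    y=np.array([-u[1],u[0],0]); x=np.cross(y,z); return np.c_[x,y,z]
def st():
    s=robot.sense(); print('t',s['time'],'p',np.array(s['tcp_pos']),'F',np.array(s['ft_force']),'g',s['gripper_width'],'\nq',np.array(s['q'])); print(np.array(s['orientation']))
E
python3 - <<'E'
from h import *
plan([0.5,0.289,0.2],down(-7))
im=cv2.imread('pics/top0.png'); cv2.imwrite('pics/topc.png',cv2.resize(im[120:240,260:440],None,fx=4,fy=4,interpolation=cv2.INTER_CUBIC))
E
```

```text
total cm [-39.4917 -22.8623   2.6708] deg [ 0.0031 -0.0028 -9.8312] n 11 row: [-3.42, -2.35, 0.24, 0.0, -0.0, -0.89]
```

View pics/topc.png

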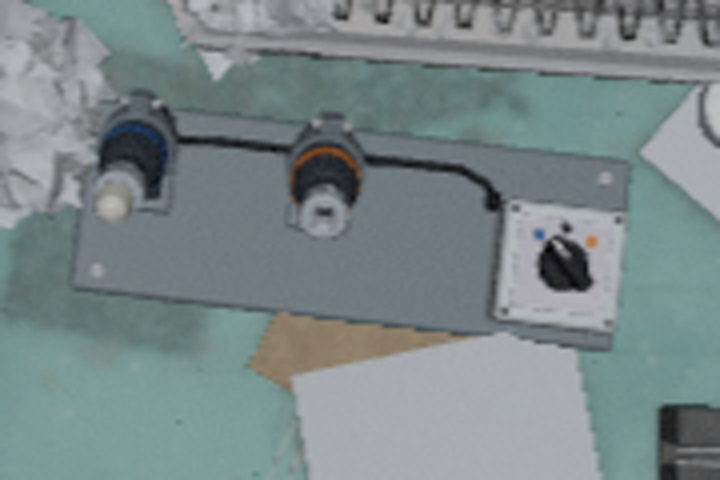

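carry_out([
  [[-3.42,-2.35,0.24,0,0,-0.89,0.4],[-3.42,-2.35,0.24,0,0,-0.89,0.4],[-3.42,-2.35,0.24,0,0,-0.89,0.4],[-3.42,-2.35,0.24,0,0,-0.89,0.4],[-3.42,-2.35,0.24,0,0,-0.89,0.4],[-3.42,-2.35,0.24,0,0,-0.89,0.4],[-3.42,-2.35,0.24,0,0,-0.89,0.4],[-3.42,-2.35,0.24,0,0,-0.89,0.4],[-3.42,-2.35,0.24,0,0,-0.89,0.4],[-3.42,-2.35,0.24,0,0,-0.89,0.4],[-3.42,-2.35,0.24,0,0,-0.89,0.4]],
])

```text
time: 2.15
tcp_pos: [0.5062, 0.2877, 0.1993]
orientation: [[-0.995, 0.1, -0.0], [0.1, 0.995, 0.008], [0.001, 0.008, -1.0]]
ft_force: [1.5, 0.3, 0.1]
gripper_width: 0.0552
```

```bash
python3 - <<'E'
from h import *
st()
save('wrist','w1')
for t in ['stone_head','stone_tip','pink_stone','white_stone','point_rack']:
    for r in vision.place_of('wrist',t)[:2]: print(t,cw('wrist',r['centre']),round(r['conf'],2))
E
```

```text
t 2.15 p [0.5062 0.2877 0.1993] F [1.4872 0.3284 0.1122] g 0.05516355359541906 
q [-17.0936  22.5243 -18.8681 100.8062   7.9474  57.7702  45.4302]
[[-0.995   0.0998 -0.0004]
 [ 0.0998  0.995   0.0082]
 [ 0.0012  0.0081 -1.    ]]
stone_head [0.5118 0.2884 0.0617] 0.56
white_stone [0.403  0.3065 0.0129] 0.62
point_rack [0.4552 0.2995 0.0045] 0.81
```

View pics/w1.png

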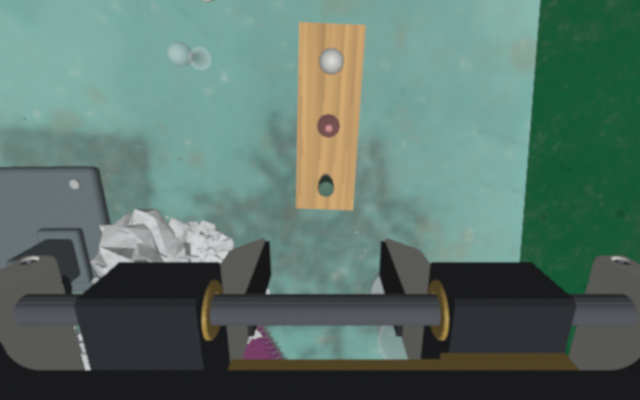

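```bash
cat >> h.py <<'E'
def bp(cam,u,v,z):
    m=vision.camera_model(cam);K=np.array(m['intrinsics'])
    d=np.array([(u-K[0,2])/K[0,0],-(v-K[1,2])/K[1,1],-1.])
    o=cw(cam,[0,0,0]); w=cw(cam,d)-o
    return o+w*(z-o[2])/w[2]
E
python3 - <<'E'
from h import *
im=cv2.imread('pics/w1.png'); cv2.imwrite('pics/w1c.png',cv2.resize(im[10:220,285:380],None,fx=4,fy=2.8,interpolation=cv2.INTER_CUBIC))
cv2.imwrite('pics/w1d.png',cv2.resize(im[165:215,295:360],None,fx=10,fy=10,interpolation=cv2.INTER_CUBIC))
E
```

```text
(no output)
```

View pics/w1d.png

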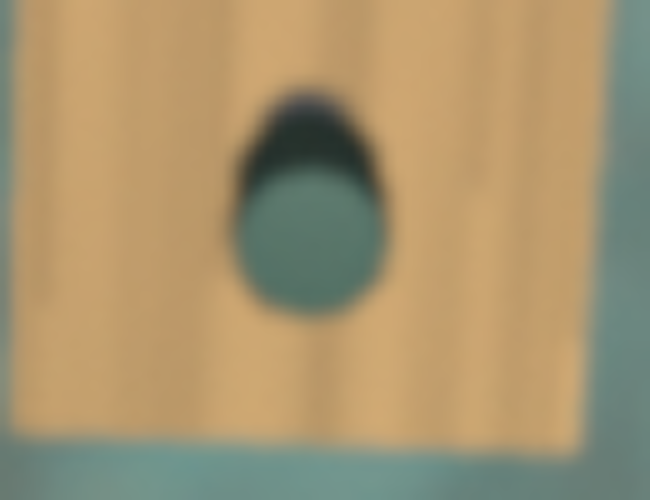

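View pics/w1c.png

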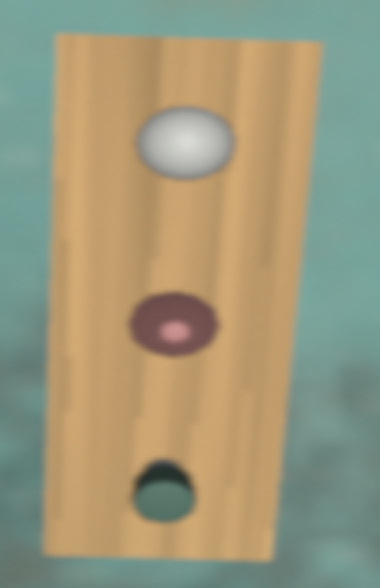

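```bash
python3 - <<'E'
from h import *
g=bp('wrist',325.8,188.5,.070); print('green',g)
c=[bp('wrist',u,v,.034) for u,v in [(296.2,208.5),(353,210.5),(298.8,22.5),(365.5,25)]]
for x in c: print(x)
a=(c[0]+c[1])/2-(c[2]+c[3])/2; print(np.degrees(np.arctan2(a[1],a[0])),np.linalg.norm(a), np.linalg.norm(c[0]-c[1]))
yaw=np.degrees(np.arctan2(a[1],a[0]))
cen=sum(c)/4; print('hole',cen+52e-3*a/np.linalg.norm(a))
plan([g[0],g[1],.12],down(-7))
E
```

```text
green [0.5058 0.292  0.07  ]
[0.5339 0.2603 0.034 ]
[0.5418 0.3159 0.034 ]
[0.3693 0.2831 0.034 ]
[0.3767 0.3389 0.034 ]
-7.900058425753564 0.16637553102073036 0.056126608054588446
hole [0.507  0.2924 0.034 ]
total cm [-0.1871  0.1124  7.9173] deg [ 0.4898 -0.1498  1.3164] n 2 row: [-0.09, 0.07, 3.96, 0.24, -0.07, 0.66]
```

```bash
python3 - <<'E'
from h import *
plan([.5064,.2922,.0445],down(-7.5),n=5)
E
```

```text
total cm [-0.2596  0.0779 15.4671] deg [ 0.4892 -0.1519  1.8164] n 5 row: [-0.05, 0.03, 3.09, 0.1, -0.03, 0.36]
```

carry_out([
  [[-0.2,0.09,3.1,0.3,-0.1,0.9,0.4],[-0.05,0,3.1,0.2,-0.05,0.9,0.4],[0,0,3.1,0,0,0,0.4],[0,0,3.1,0,0,0,0.4],[0,0,0,0,0,0,0.4]],
])

```text
time: 2.95
tcp_pos: [0.5021, 0.3027, 0.0753]
orientation: [[-0.993, 0.116, 0.004], [0.116, 0.993, 0.007], [-0.003, 0.007, -1.0]]
ft_force: [-1.4, -1.0, -0.4]
gripper_width: 0.055
```

```bash
python3 - <<'E'
from h import *
st()
save('wrist','w2')
plan([.5064,.2922,.0445],down(-7.5))
E
```

```text
t 2.95 p [0.5021 0.3027 0.0753] F [-1.3512 -0.9627 -0.3984] g 0.054964887538685975 
q [-20.7088  31.9137 -16.6591 105.2233  12.3038  44.1953  39.5443]
[[-0.9932  0.1162  0.0043]
 [ 0.1162  0.9932  0.0067]
 [-0.0035  0.0071 -1.    ]]
total cm [-0.4283 -1.1657  3.2964] deg [0.5462 0.331  0.8494] n 1 row: [-0.43, -1.17, 3.3, 0.55, 0.33, 0.85]
```

View pics/w2.png

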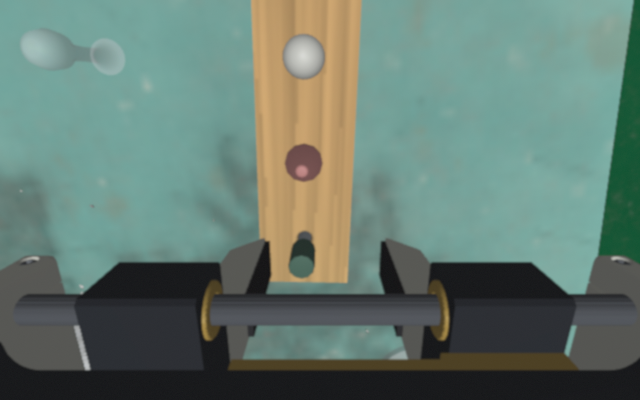

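```bash
python3 - <<'E'
from h import *
print(bp('wrist',302,266,.070))
plan([.5064,.2922,.075],down(-7.5))
E
```

```text
[0.5108 0.2906 0.07  ]
total cm [-0.4461 -1.1368  0.2465] deg [0.5462 0.331  0.8494] n 1 row: [-0.45, -1.14, 0.25, 0.55, 0.33, 0.85]
```

carry_out([
  [[-0.43,-1.1,0,0.5,0.3,0.8,0.4],[0,0,0,0,0,0,0.4]],
])

```text
time: 3.2
tcp_pos: [0.507, 0.2944, 0.0806]
orientation: [[-0.992, 0.128, 0.003], [0.128, 0.992, 0.002], [-0.003, 0.003, -1.0]]
ft_force: [0.9, -0.1, 0.9]
gripper_width: 0.0552
```

```bash
python3 - <<'E'
from h import *
plan([.5064,.2922,.0445],down(-7.5));st()
E
```

```text
total cm [ 0.0399 -0.234   3.6081] deg [0.1518 0.1644 0.1682] n 1 row: [0.04, -0.23, 3.61, 0.15, 0.16, 0.17]
t 3.2 p [0.507  0.2944 0.0806] F [ 0.8983 -0.0515  0.8599] g 0.05519739250070396 
q [-20.0263  31.5326 -16.4698 104.9313  12.0949  45.0127  39.9177]
[[-0.9918  0.1276  0.0032]
 [ 0.1276  0.9918  0.0023]
 [-0.0029  0.0026 -1.    ]]
```

carry_out([
  [[0,-0.1,1.2,0.1,0.1,0.1,0.4],[0,-0.1,1.2,0,0,0,0.4],[0,0,0.8,0,0,0,0.4],[0,0,0.3,0,0,0,0.4]],
])

```text
time: 3.6
tcp_pos: [0.5101, 0.2935, 0.0473]
orientation: [[-0.991, 0.131, 0.008], [0.131, 0.991, 0.004], [-0.008, 0.005, -1.0]]
ft_force: [-0.2, 0.3, -0.6]
gripper_width: 0.0554
```

```bash
python3 - <<'E'
from h import *
plan([.508,.2918,.0445],down(-7.5));st()
save('wrist','w3')
E
```

```text
total cm [ 0.1889 -0.1932  0.2769] deg [ 0.3109  0.4329 -0.0286] n 1 row: [0.19, -0.19, 0.28, 0.31, 0.43, -0.03]
t 3.6 p [0.5101 0.2935 0.0473] F [-0.1946  0.251  -0.6434] g 0.05535434229277516 
q [-20.594   34.3747 -15.5094 105.5959  13.3128  41.2482  38.9704]
[[-0.9913  0.131   0.0082]
 [ 0.131   0.9914  0.0044]
 [-0.0076  0.0054 -1.    ]]
```

View pics/w3.png

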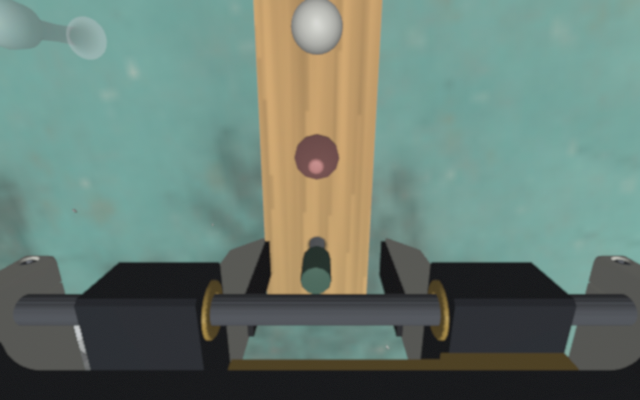

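```bash
python3 - <<'E'
from h import *
g=bp('wrist',316,281,.070);print(g)
s=robot.sense(); print(np.array(s['orientation']).T@(g-s['tcp_pos']))
E
```

```text
[0.5085 0.2891 0.07  ]
[ 0.0006 -0.0043 -0.0231]
```

carry_out([
  [[0.05,-0.19,0.28,0.3,0.4,0,0.4],[0,-0.05,0.1,0,0,0,0.6],[0,0,0,0,0,0,0.8]],
], squeeze=12)

```text
time: 3.95
tcp_pos: [0.5088, 0.2909, 0.0424]
orientation: [[-0.991, 0.131, -0.001], [0.131, 0.991, -0.001], [0.001, -0.001, -1.0]]
ft_force: [-0.9, -0.3, 0.8]
gripper_width: 0.0436
```

```bash
python3 - <<'E'
from h import *
plan([.510,.2918,.0445],down(-7.5));st()
E
```

```text
total cm [-0.1098  0.1085 -0.2111] deg [-0.0606 -0.0779 -0.0169] n 1 row: [-0.11, 0.11, -0.21, -0.06, -0.08, -0.02]
t 3.95 p [0.5088 0.2909 0.0424] F [-0.8731 -0.3353  0.7524] g 0.04356140588026651 
q [-20.4846  34.9332 -15.4593 105.4446  13.3153  41.4801  39.154 ]
[[-0.9914  0.1308 -0.0015]
 [ 0.1308  0.9914 -0.0009]
 [ 0.0014 -0.0011 -1.    ]]
```

Close on the head.

carry_out([
  [[0,0,-0.2,0,0,0,1],[0,0,0,0,0,0,1],[0,0,0,0,0,0,1],[0,0,0,0,0,0,1],[0,0,0,0,0,0,1],[0,0,0,0,0,0,1]],
], squeeze=12)

```text
time: 4.55
tcp_pos: [0.5091, 0.2907, 0.0453]
orientation: [[-0.991, 0.131, -0.001], [0.131, 0.991, -0.001], [0.001, -0.001, -1.0]]
ft_force: [-0.3, 0.7, -0.8]
gripper_width: 0.0136
```

```bash
python3 - <<'E'
from h import *
st();save('wrist','w4')
E
```

```text
t 4.55 p [0.5091 0.2907 0.0453] F [-0.2934  0.6818 -0.7693] g 0.013574276338950956 
q [-20.4288  34.6705 -15.5077 105.4039  13.2452  41.7401  39.2217]
[[-0.9914  0.1309 -0.0006]
 [ 0.1309  0.9914 -0.001 ]
 [ 0.0005 -0.001  -1.    ]]
```

View pics/w4.png

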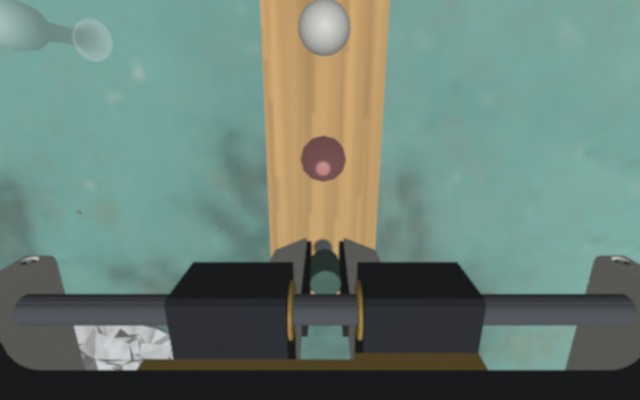

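carry_out([
  [[0,0,-1,0,0,0,1],[0,0,-3,0,0,0,1],[0,0,-4,0,0,0,1],[0,0,-4,0,0,0,1],[0,0,-4,0,0,0,1],[0,0,-2,0,0,0,1]],
], squeeze=15)

```text
time: 5.2
tcp_pos: [0.5069, 0.2905, 0.231]
orientation: [[-0.992, 0.129, -0.007], [0.129, 0.992, -0.003], [0.006, -0.004, -1.0]]
ft_force: [0.5, -0.2, -0.4]
gripper_width: 0.0134
```

```bash
python3 - <<'E'
from h import *
st()
c=-down(-4.9,25)[:,2]; m=np.array([.5215,-.119,.180]); print(c)
plan(m+c*.13,down(-4.9,25))
plan(m+c*.16+[0,.1,0.02],down(-4.9,25))
E
```

```text
t 5.2 p [0.5069 0.2905 0.231 ] F [ 0.48   -0.2351 -0.3591] g 0.013361410816699766 
q [-17.4842  21.2246 -18.9435  98.1612   7.5297  62.2772  43.7803]
[[-0.9916  0.1293 -0.0066]
 [ 0.1293  0.9916 -0.0028]
 [ 0.0062 -0.0036 -1.    ]]
[-0.4211  0.0361  0.9063]
total cm [ -1.2125 -40.6878  -6.5466] deg [ -0.7476 -25.3549  -2.4448] n 10 row: [-0.17, -4.07, -0.65, -0.07, -2.54, -0.24]
total cm [  1.3762 -30.8447 -11.2852] deg [ -0.7476 -25.3549  -2.4448] n 8 row: [-0.03, -3.85, -1.45, -0.09, -3.17, -0.31]
```

carry_out([
  [[-0.1,-3,-2,-0.07,-2.5,-0.24,1],[-0.1,-4.07,-2,-0.07,-2.54,-0.24,1],[-0.17,-4.07,-1,-0.07,-2.54,-0.24,1],[-0.17,-4.07,-0.65,-0.07,-2.54,-0.24,1],[-0.17,-4.07,-0.65,-0.07,-2.54,-0.24,1],[-0.17,-4.07,-0.65,-0.07,-2.54,-0.24,1],[-0.17,-4.07,-0.65,-0.07,-2.54,-0.24,1],[-0.17,-4.07,-0.2,-0.07,-2.54,-0.24,1],[-0.17,-4.07,0,-0.07,-2.54,-0.24,1],[-0.17,-3,0,-0.07,-2.54,-0.24,1],[0,-1,0,0,0,0,1]],
])

```text
time: 6.3
tcp_pos: [0.4723, -0.1111, 0.328]
orientation: [[-0.885, 0.077, 0.46], [0.072, 0.997, -0.028], [-0.461, 0.008, -0.888]]
ft_force: [0.6, 0.8, -0.4]
gripper_width: 0.0137
```

```bash
python3 - <<'E'
from h import *
st()
save('wrist','w5')
for t in ['collet_mouth','nut_center','stone_head','stone_tip','collet_floor']:
    for r in vision.place_of('wrist',t)[:2]: print(t,cw('wrist',r['centre']),round(r['conf'],2))
m=np.array([.5215,-.119,.180]);c=-down(-4.9,25)[:,2]
plan(m+c*.13,down(-4.9,25))
E
```

```text
t 6.3 p [ 0.4723 -0.1111  0.328 ] F [ 0.6177  0.8093 -0.4108] g 0.013669667386748149 
q [  5.0567 -13.1216   7.1233 126.543   -3.8933  39.4171 100.2763]
[[-0.8847  0.0768  0.4598]
 [ 0.072   0.997  -0.028 ]
 [-0.4606  0.0083 -0.8876]]
collet_mouth [ 0.5203 -0.1188  0.1835] 0.69
nut_center [ 0.5262 -0.1183  0.1757] 0.83
stone_head [ 0.465  -0.1026  0.3424] 0.64
stone_tip [ 0.4919 -0.107   0.2928] 0.55
collet_floor [ 0.5339 -0.1201  0.1537] 0.83
total cm [ 2.0038 -0.8515  2.3294] deg [0.7824 2.2991 0.5973] n 1 row: [2.0, -0.85, 2.33, 0.78, 2.3, 0.6]
```

View pics/w5.png

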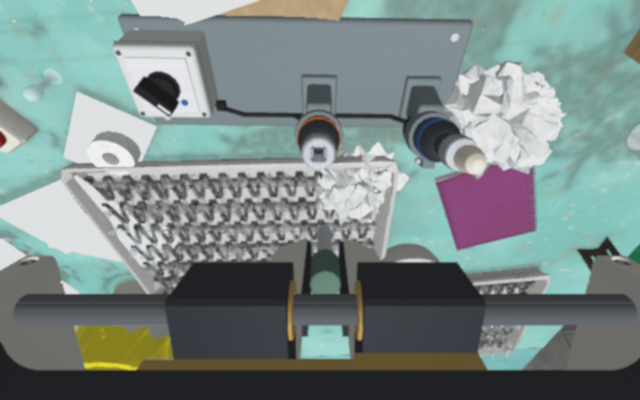

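```bash
python3 - <<'E'
from h import *
im=cv2.imread('pics/w5.png'); cv2.imwrite('pics/w5c.png',cv2.resize(im[110:320,270:370],None,fx=7,fy=2.8*1,interpolation=cv2.INTER_CUBIC)); cv2.imwrite('pics/w5d.png',cv2.resize(im[105:175,285:355],None,fx=8,fy=8,interpolation=cv2.INTER_CUBIC))
E
```

```text
(no output)
```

View pics/w5d.png

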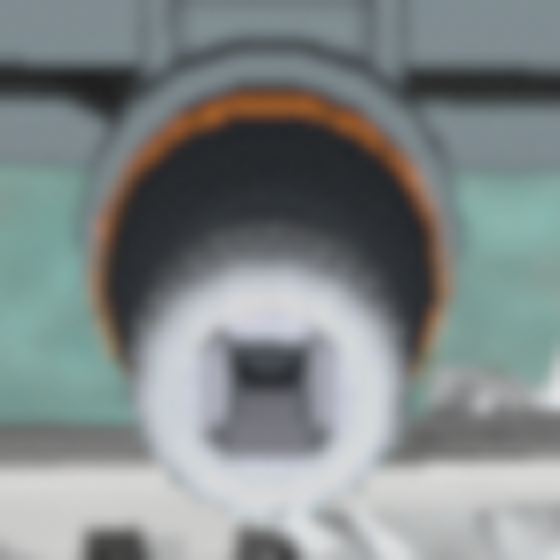

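```bash
python3 - <<'E'
from h import *
# joint resid
m=bp('wrist',318.75,154,.18); print(m)
c=-down(-4.9,25)[:,2]
# side/top: mouth pixel prediction
def proj(cam,p):
    M=vision.camera_model(cam);K=np.array(M['intrinsics']);q=np.array(M['orientation']).T@(np.array(p)-M['position'])
    return K[0,2]+K[0,0]*q[0]/-q[2],K[1,2]-K[1,1]*q[1]/-q[2]
print(proj('top',m),proj('side',m), 'topcrop',(np.array(proj('top',m))-[260,120])*4)
im=cv2.imread('pics/side0.png'); cv2.imwrite('pics/sidec.png',cv2.resize(im[170:260,250:350],None,fx=6,fy=6,interpolation=cv2.INTER_CUBIC))
print((np.array(proj('side',m))-[250,170])*6)
# axis direction seen: nut bottom/housing: where would points on the axis project in wrist image
M=vision.camera_model('wrist');s=robot.sense();Mt=np.array(M['mount']);K=np.array(M['intrinsics'])
def pw(p):
    t=np.array(s['orientation']).T@(np.array(p)-s['tcp_pos']); q=Mt[:3,:3].T@(t-Mt[:3,3]); return K[0,2]-K[0,0]*q[0]/q[2],K[1,2]+K[1,1]*q[1]/q[2]
print([ (np.array(pw(m-c*d))-[285,105])*8 for d in (0,.022,.047)])
E
```

```text
[ 0.5246 -0.1147  0.18  ]
(np.float64(338.8538597226247), np.float64(172.06170603793316)) (np.float64(300.24839111939724), np.float64(178.81161902133076)) topcrop [315.4154 208.2468]
[301.4903  52.8697]
[array([270., 392.]), array([270.3052, 349.9869]), array([270.6097, 308.0841])]
```

View pics/sidec.png

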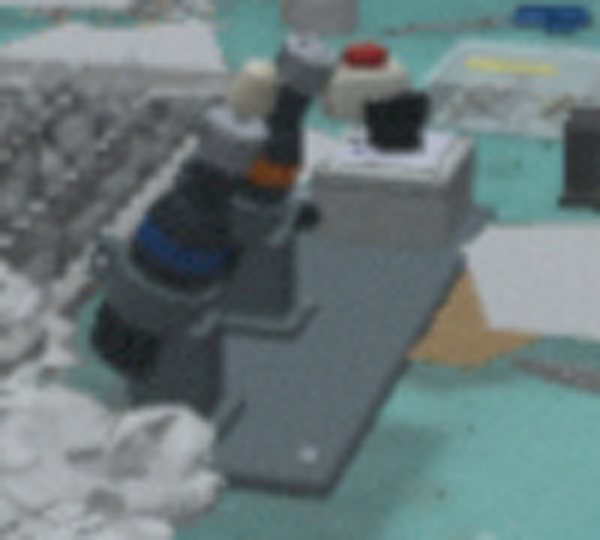

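```bash
python3 - <<'E'
from h import *
m=np.array([.522,-.1175,.180]);c=-down(-4.9,25)[:,2]
st();plan(m+c*.09,down(-4.9,25),n=3)
E
```

```text
t 6.6 p [ 0.4744 -0.1065  0.3278] F [-0.3336 -0.5697 -0.6685] g 0.013528071095796294 
q [  4.8846 -12.8883   6.6645 126.3717  -3.8354  39.4663  99.9904]
[[-0.8862  0.0701  0.458 ]
 [ 0.0658  0.9975 -0.0254]
 [-0.4587  0.0077 -0.8886]]
total cm [ 2.1301 -0.7521  6.3449] deg [0.7824 2.2991 0.5973] n 3 row: [0.68, -0.24, 2.13, 0.26, 0.77, 0.2]
```

carry_out([
  [[0.68,-0.3,2.1,0.26,0.77,0.2,1],[0.68,-0.3,2.1,0.26,0.77,0.2,1],[0.5,-0.3,1.5,0.26,0.77,0.2,1],[0.15,0,0.5,0,0,0,1],[0,0,0,0,0,0,1]],
])

```text
time: 7.1
tcp_pos: [0.4865, -0.1096, 0.2625]
orientation: [[-0.904, 0.074, 0.421], [0.067, 0.997, -0.032], [-0.422, -0.001, -0.906]]
ft_force: [-0.4, 0.8, 0.2]
gripper_width: 0.0134
```

```bash
cat >> h.py <<'E'
def snap(name):
    s=robot.sense(); im=vision.get_image('wrist'); cv2.imwrite(f'pics/{name}.png',im[:,:,::-1])
    np.savez(f'pics/{name}.npz',R=np.array(s['orientation']),p=np.array(s['tcp_pos'])); return im
def ray(name,u,v):
    d=np.load(f'pics/{name}.npz'); M=vision.camera_model('wrist');K=np.array(M['intrinsics']);Mt=np.array(M['mount'])
    r=np.array([(u-K[0,2])/K[0,0],-(v-K[1,2])/K[1,1],-1.])
    return d['p']+d['R']@Mt[:3,3], d['R']@Mt[:3,:3]@r, d
def bpn(name,u,v,z):
    o,w,d=ray(name,u,v); return o+w*(z-o[2])/w[2]
E
python3 - <<'E'
from h import *
m=np.array([.522,-.119,.180]);c=-down(-4.9,25)[:,2]
st();snap('w6');plan(m+c*.09,down(-4.9,25))
E
```

```text
t 7.1 p [ 0.4865 -0.1096  0.2625] F [-0.4437  0.7538  0.1585] g 0.013434044676577132 
q [  4.4277  -5.6918   7.0825 128.7935  -4.4722  32.127  100.6612]
[[-0.9039  0.074   0.4213]
 [ 0.0668  0.9973 -0.0319]
 [-0.4225 -0.0007 -0.9064]]
total cm [ 0.2539 -0.6273  0.0417] deg [0.2414 0.0343 0.6052] n 1 row: [0.25, -0.63, 0.04, 0.24, 0.03, 0.61]
```

View pics/w6.png

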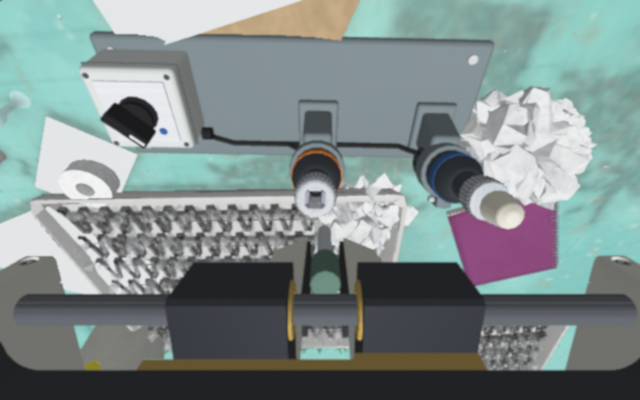

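```bash
python3 - <<'E'
from h import *
im=cv2.imread('pics/w6.png'); cv2.imwrite('pics/w6d.png',cv2.resize(im[170:300,280:370],None,fx=6,fy=4.6,interpolation=cv2.INTER_CUBIC))
im=cv2.imread('pics/w6.png'); cv2.imwrite('pics/w6d.png',cv2.resize(im[135:300,280:370],None,fx=4.6*.8,fy=4.6*.78,interpolation=cv2.INTER_CUBIC))
cv2.imwrite('pics/w6d.png',cv2.resize(im[175:265,285:355],None,fx=6.5,fy=6.5,interpolation=cv2.INTER_CUBIC))
E
```

```text
(no output)
```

View pics/w6d.png

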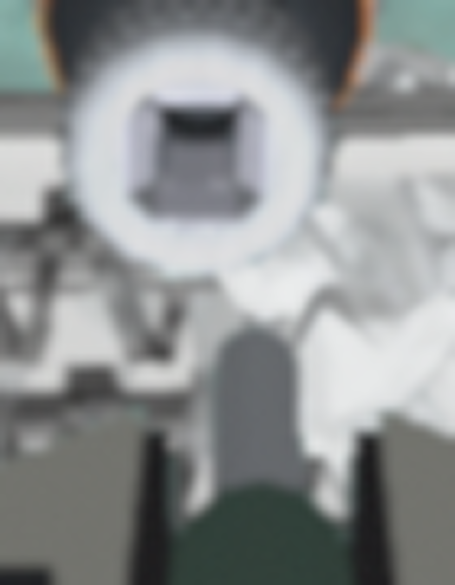

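```bash
python3 - <<'E'
from h import *
def tool(name,u,v,zt):
    o,w,d=ray(name,u,v); o=d['R'].T@(o-d['p']); w=d['R'].T@w; return o+w*(zt-o[2])/w[2]
print('foot far edge',tool('w6',324.6,225,.037), 'shank mid',tool('w6',324.6,240,.025))
m=bpn('w6',315.4,199.1,.18); print('mouth',m)
# w4 head top
import numpy as np
vision_s=robot.sense()
M=vision.camera_model('wrist');K=np.array(M['intrinsics']);Mt=np.array(M['mount'])
for (u,v,z) in [(325,271,-.0247),(325,293,-.0247)]:
    r=np.array([(u-K[0,2])/K[0,0],-(v-K[1,2])/K[1,1],-1.]);w=Mt[:3,:3]@r;o=Mt[:3,3];print(o+w*(z-o[2])/w[2])
im=cv2.imread('pics/w6.png');cv2.imwrite('pics/w6e.png',cv2.resize(im[215:305,295:355],None,fx=6.5,fy=6.5,interpolation=cv2.INTER_CUBIC))
E
```

```text
foot far edge [ 0.0021 -0.0005  0.037 ] shank mid [-0.0022 -0.0005  0.025 ]
mouth [ 0.5233 -0.1198  0.18  ]
[ 0.0062 -0.0004 -0.0247]
[-0.0048 -0.0004 -0.0247]
```

View pics/w6e.png

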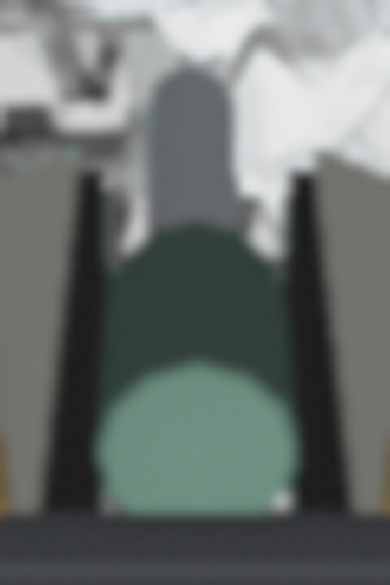

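```bash
cat >> h.py <<'E'
RT=down(-4.9,25); C=-RT[:,2]; MO=np.array([.523,-.1195,.180])
OFF=np.array([-.0013,-.0005,0])
def ins(h,n=None): # TCP for foot h above mouth
    plan(MO+C*(.037+h)-RT@OFF,RT,n)
E
python3 - <<'E'
from h import *
st();ins(.02);ins(.006)
E
```

```text
t 7.15 p [ 0.4867 -0.1097  0.263 ] F [-0.0025 -0.553  -0.2574] g 0.013122704643412406 
q [  4.4267  -5.73     7.0854 128.7696  -4.4724  32.1464 100.6562]
[[-0.9036  0.0741  0.422 ]
 [ 0.0669  0.9973 -0.0319]
 [-0.4232 -0.0006 -0.9061]]
total cm [ 0.2917 -0.6323  3.3856] deg [0.2414 0.0343 0.6052] n 1 row: [0.29, -0.63, 3.39, 0.24, 0.03, 0.61]
total cm [ 0.2926 -0.6382  4.7856] deg [0.2414 0.0343 0.6052] n 2 row: [0.15, -0.32, 2.39, 0.12, 0.02, 0.3]
```

carry_out([
  [[0.2,-0.4,1.2,0.2,0,0.4,1],[0.1,-0.2,1.2,0,0,0.2,1],[0,0,0.6,0,0,0,1],[0,0,0.2,0,0,0,1]],
])

```text
time: 7.55
tcp_pos: [0.5, -0.1153, 0.2364]
orientation: [[-0.9, 0.082, 0.429], [0.075, 0.997, -0.035], [-0.43, 0.001, -0.903]]
ft_force: [0.1, -0.5, -0.8]
gripper_width: 0.0136
```

```bash
python3 - <<'E'
from h import *
st();im=snap('w7')[:,:,::-1];ins(.006)
cv2.imwrite('pics/w7c.png',cv2.resize(im[175:305,275:375],None,fx=4.5,fy=4.5,interpolation=cv2.INTER_CUBIC))
E
```

```text
t 7.55 p [ 0.5    -0.1153  0.2364] F [ 0.1477 -0.4642 -0.7593] g 0.013645394720273306 
q [  4.3289  -1.9425   7.8532 129.4957  -6.5317  27.3124 102.65  ]
[[-0.8998  0.0822  0.4286]
 [ 0.0745  0.9966 -0.0348]
 [-0.43    0.0006 -0.9028]]
total cm [ 0.4245 -0.1755  1.7867] deg [0.1093 0.4644 0.152 ] n 1 row: [0.42, -0.18, 1.79, 0.11, 0.46, 0.15]
```

View pics/w7c.png

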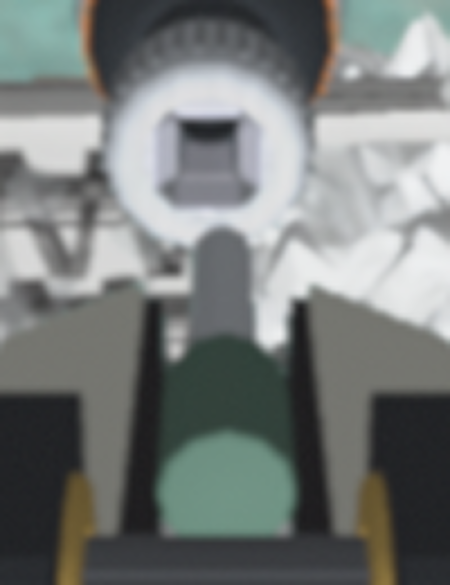

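```bash
python3 - <<'E'
from h import *
print(bpn('w7',321.3,210.3,.18))
E
```

```text
[ 0.5236 -0.1199  0.18  ]
```

carry_out([
  [[0.3,-0.12,0.8,0.1,0.4,0.1,1],[0.1,-0.05,0.5,0,0,0,1],[0,0,0.2,0,0,0,1],[0,0,0.1,0,0,0,1]],
])

```text
time: 8.0
tcp_pos: [0.5041, -0.1172, 0.2206]
orientation: [[-0.902, 0.084, 0.424], [0.076, 0.996, -0.036], [-0.425, -0.0, -0.905]]
ft_force: [0.1, -0.5, 0.1]
gripper_width: 0.0136
```

```bash
python3 - <<'E'
from h import *
st();im=snap('w8')[:,:,::-1];ins(.006)
cv2.imwrite('pics/w8c.png',cv2.resize(im[175:305,275:375],None,fx=4.5,fy=4.5,interpolation=cv2.INTER_CUBIC))
E
```

```text
t 8.0 p [ 0.5041 -0.1172  0.2206] F [ 0.1166 -0.4991  0.0824] g 0.013561318822465331 
q [  4.3474   0.1566   8.0304 129.818   -7.5403  25.2322 103.6714]
[[-0.9018  0.0841  0.4239]
 [ 0.0759  0.9965 -0.0361]
 [-0.4254 -0.0004 -0.905 ]]
total cm [ 0.1093 -0.0226  0.1764] deg [0.0165 0.1627 0.0793] n 1 row: [0.11, -0.02, 0.18, 0.02, 0.16, 0.08]
```

View pics/w8c.png

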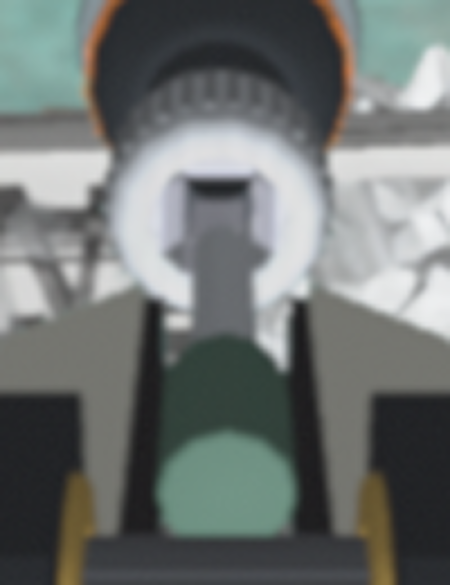

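carry_out([
  [[0.1,-0.04,0.5,0,0.15,0.05,1],[0,0,0.4,0,0,0,1],[0,0,0.4,0,0,0,1],[0,0,0.2,0,0,0,1]],
])

```text
time: 8.45
tcp_pos: [0.5098, -0.1181, 0.2056]
orientation: [[-0.903, 0.085, 0.421], [0.077, 0.996, -0.036], [-0.423, 0.0, -0.906]]
ft_force: [0.1, -0.3, -0.5]
gripper_width: 0.0135
```

```bash
python3 - <<'E'
from h import *
st();im=snap('w9')[:,:,::-1];ins(-.01)
cv2.imwrite('pics/w9c.png',cv2.resize(im[175:305,275:375],None,fx=4.5,fy=4.5,interpolation=cv2.INTER_CUBIC))
E
```

```text
t 8.45 p [ 0.5098 -0.1181  0.2056] F [ 0.1131 -0.3385 -0.4616] g 0.013506661482521972 
q [  4.4294   2.3458   8.0485 129.9433  -8.9501  23.1534 104.9875]
[[-0.9029  0.085   0.4214]
 [ 0.0771  0.9964 -0.0359]
 [-0.4229  0.0001 -0.9062]]
total cm [0.0022 0.0242 0.1659] deg [0.0157 0.0039 0.0197] n 1 row: [0.0, 0.02, 0.17, 0.02, 0.0, 0.02]
```

View pics/w9c.png

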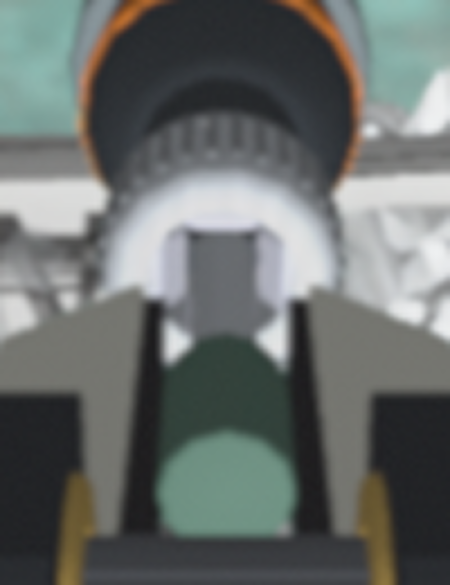

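carry_out([
  [[0,0.02,0.5,0,0,0,1],[0,0,0.5,0,0,0,1],[0,0,0.4,0,0,0,1],[0,0,0.2,0,0,0,1]],
])

```text
time: 8.9
tcp_pos: [0.5172, -0.1185, 0.1897]
orientation: [[-0.903, 0.085, 0.421], [0.077, 0.996, -0.036], [-0.423, 0.0, -0.906]]
ft_force: [0.9, -0.6, -0.9]
gripper_width: 0.0134
```

```bash
python3 - <<'E'
from h import *
st();ins(-.032)
E
```

```text
t 8.9 p [ 0.5172 -0.1185  0.1897] F [ 0.883  -0.5689 -0.9057] g 0.013392544053890494 
q [  4.6572   4.7753   7.7827 129.9836 -10.6804  20.7801 106.5679]
[[-0.903   0.0849  0.4212]
 [ 0.077   0.9964 -0.0358]
 [-0.4228  0.0001 -0.9062]]
total cm [0.0085 0.0005 0.6314] deg [0.0151 0.0089 0.0236] n 1 row: [0.01, 0.0, 0.63, 0.02, 0.01, 0.02]
```

carry_out([
  [[0,0,0.3,0,0,0,1],[0,0,0.3,0,0,0,1],[0,0,0.2,0,0,0,1],[0,0,0.2,0,0,0,1]],
])

```text
time: 9.3
tcp_pos: [0.5233, -0.1197, 0.1851]
orientation: [[-0.9, 0.086, 0.427], [0.078, 0.996, -0.036], [-0.428, 0.001, -0.904]]
ft_force: [-18.3, 1.7, 24.5]
gripper_width: 0.0131
```

```bash
python3 - <<'E'
from h import *
st();ins(-.032);im=snap('w10')
E
```

```text
t 9.3 p [ 0.5233 -0.1197  0.1851] F [-18.2837   1.6589  24.5388] g 0.013135945730343197 
q [  5.0196   5.823    7.5107 129.7629 -11.8692  19.666  107.6943]
[[-0.9002  0.0858  0.4269]
 [ 0.078   0.9963 -0.0359]
 [-0.4284  0.0009 -0.9036]]
total cm [ 0.3786  0.0683 -0.0537] deg [ 0.0373  0.3656 -0.0442] n 1 row: [0.38, 0.07, -0.05, 0.04, 0.37, -0.04]
```

View pics/w10.png

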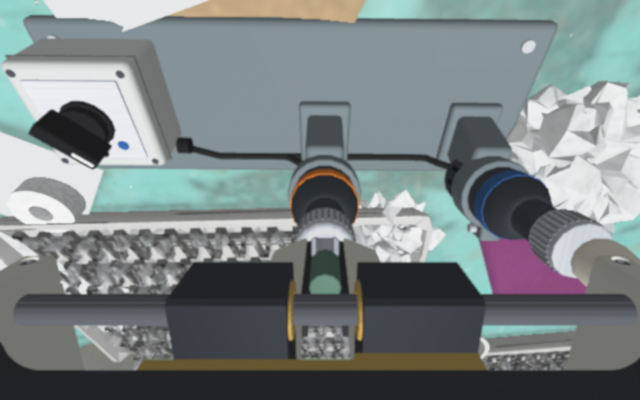

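carry_out([
  [[0.2,0.05,-0.1,0,0.3,0,1],[0.1,0,0,0,0,0,0.7],[0,0,0,0,0,0,0.5],[0,0,0,0,0,0,0.45],[0,0,0,0,0,0,0.45],[0,0,0,0,0,0,0.45]],
])

```text
time: 9.95
tcp_pos: [0.5211, -0.1193, 0.1855]
orientation: [[-0.901, 0.086, 0.424], [0.078, 0.996, -0.036], [-0.426, 0.001, -0.905]]
ft_force: [0.6, -0.3, -0.0]
gripper_width: 0.0481
```

```bash
python3 - <<'E'
from h import *
st();ins(-.032);im=snap('w11')[:,:,::-1]
cv2.imwrite('pics/w11c.png',cv2.resize(im[175:305,275:375],None,fx=4.5,fy=4.5,interpolation=cv2.INTER_CUBIC))
E
```

```text
t 9.95 p [ 0.5211 -0.1193  0.1855] F [ 0.6321 -0.3047 -0.0321] g 0.04807244039672566 
q [  4.888    5.5992   7.6061 129.8806 -11.5255  19.9201 107.3327]
[[-0.9015  0.0861  0.4242]
 [ 0.0782  0.9963 -0.036 ]
 [-0.4257  0.0008 -0.9049]]
total cm [0.19   0.0423 0.0735] deg [ 0.0232  0.1953 -0.0531] n 1 row: [0.19, 0.04, 0.07, 0.02, 0.2, -0.05]
```

View pics/w11c.png

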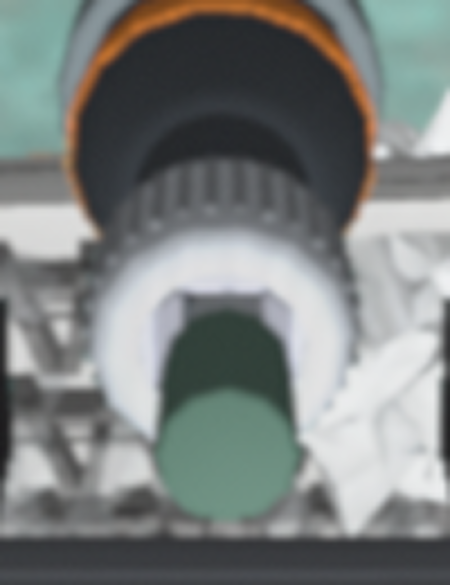

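carry_out([
  [[0.1,0,-0.1,0,0,-8,0.38],[0,0,-0.1,0,0,-8,0.38],[0,0,-0.1,0,0,-8,0.38],[0,0,0,0,0,-8,0.38],[0,0,0,0,0,-8,0.38],[0,0,0,0,0,-8,0.38],[0,0,0,0,0,-8,0.38],[0,0,0,0,0,-8,0.38],[0,0,0,0,0,-8,0.38],[0,0,0,0,0,-8,0.38],[0,0,0,0,0,0,0.38]],
], squeeze=40)

```text
time: 11.1
tcp_pos: [0.5155, -0.1179, 0.181]
orientation: [[-0.447, -0.795, 0.41], [-0.879, 0.476, -0.035], [-0.167, -0.376, -0.911]]
ft_force: [-0.4, -0.3, -0.1]
gripper_width: 0.0571
```

```bash
cat >> h.py <<'E'
def nut(h,ang,off=(0,0)): # TCP h above mouth, rotated ang deg about tool z
    plan(MO+C*h,RT@R.from_rotvec([0,0,ang],degrees=True).as_matrix())
E
python3 - <<'E'
from h import *
st();nut(.005,-80);nut(-.027,-80);im=snap('w12')
E
```

```text
t 11.1 p [ 0.5155 -0.1179  0.181 ] F [-0.442  -0.3152 -0.0534] g 0.057131456068756276 
q [ 62.893   11.0534 -54.4959 128.4722  18.0064  21.6229 146.5849]
[[-0.4468 -0.7952  0.4099]
 [-0.8789  0.4756 -0.0352]
 [-0.167  -0.376  -0.9114]]
total cm [-0.1769 -0.628  -0.0911] deg [  0.6763  -0.2091 -13.9521] n 2 row: [-0.07, -0.32, -0.04, 0.34, -0.1, -6.98]
total cm [-0.1931 -0.664   3.1087] deg [  0.6763  -0.2091 -13.9521] n 2 row: [-0.07, -0.33, 1.56, 0.34, -0.1, -6.98]
```

View pics/w12.png

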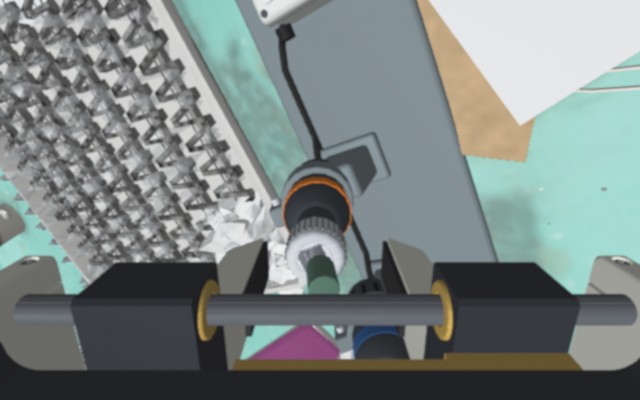

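carry_out([
  [[0,-0.1,-0.2,0,0,6,0.38],[0,-0.1,-0.1,0,0,6,0.38],[0,-0.1,-0.1,0,0,6,0.38],[0,-0.1,0,0,0,6,0.38],[0,0,0,0,0,6,0.38],[0,0,0,0,0,6,0.38],[0,0,0,0,0,6,0.38],[0,0,0,0,0,6,0.38],[0,0,0,0,0,0,0.38]],
], squeeze=40)

```text
time: 12.05
tcp_pos: [0.5162, -0.1211, 0.1845]
orientation: [[-0.903, -0.138, 0.406], [-0.167, 0.985, -0.037], [-0.395, -0.102, -0.913]]
ft_force: [0.0, -0.6, -0.0]
gripper_width: 0.0571
```

```bash
python3 - <<'E'
from h import *
st();nut(.005,-15);nut(-.027,-15);im=snap('w13')
E
```

```text
t 12.05 p [ 0.5162 -0.1211  0.1845] F [ 0.0439 -0.6028 -0.0262] g 0.05708942877531298 
q [ 52.1062   8.5893 -42.1827 128.2038   8.78    21.6116 103.1503]
[[-0.9033 -0.1377  0.4064]
 [-0.167   0.9852 -0.0374]
 [-0.3952 -0.1016 -0.9129]]
total cm [-0.4582  0.1093  0.1832] deg [ 0.0908 -0.9218 -0.9005] n 1 row: [-0.46, 0.11, 0.18, 0.09, -0.92, -0.9]
total cm [-0.5097  0.1046  3.3828] deg [ 0.0908 -0.9218 -0.9005] n 1 row: [-0.51, 0.1, 3.38, 0.09, -0.92, -0.9]
```

View pics/w13.png

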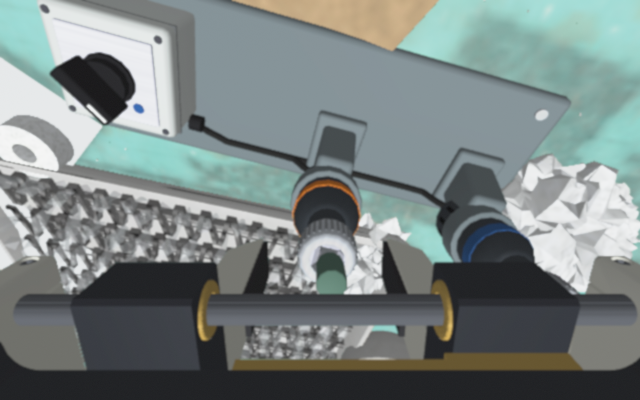

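carry_out([
  [[-0.25,0.05,0.2,0.1,-0.5,0,0.38],[-0.15,0.05,0.3,0,-0.3,0,0.38],[-0.05,0,0.6,0,0,0,0.38],[0,0,0.6,0,0,0,0.38]],
])

```text
time: 12.5
tcp_pos: [0.5287, -0.119, 0.1709]
orientation: [[-0.895, -0.145, 0.422], [-0.177, 0.984, -0.037], [-0.41, -0.108, -0.906]]
ft_force: [0.5, -0.5, -0.9]
gripper_width: 0.0571
```

```bash
python3 - <<'E'
from h import *
st();nut(-.027,-15);im=snap('w14')
E
```

```text
t 12.5 p [ 0.5287 -0.119   0.1709] F [ 0.5472 -0.4704 -0.898 ] g 0.05713670876111447 
q [ 48.6506  11.0441 -39.7427 128.3631  14.2854  18.5609  98.1595]
[[-0.8948 -0.1452  0.4222]
 [-0.177   0.9835 -0.0371]
 [-0.4098 -0.1079 -0.9058]]
total cm [ 0.1475 -0.0638  1.6337] deg [-0.0668  0.0587 -0.3548] n 1 row: [0.15, -0.06, 1.63, -0.07, 0.06, -0.35]
```

View pics/w14.png

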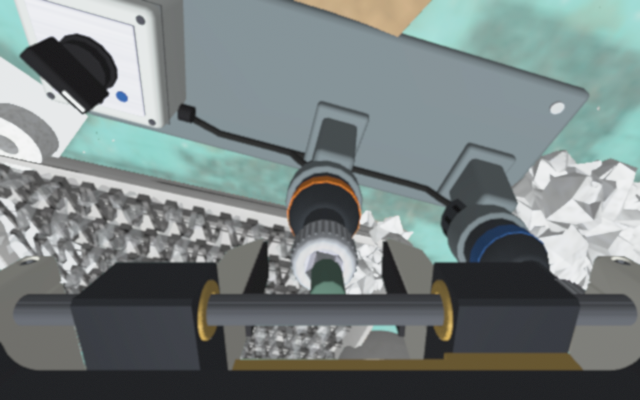

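carry_out([
  [[0.1,-0.05,0.5,0,0,0,0.38],[0.05,0,0.5,0,0,0,0.38],[0,0,0.3,0,0,0,0.38],[0,0,0.1,0,0,0,0.38]],
])

```text
time: 12.95
tcp_pos: [0.5332, -0.1205, 0.1552]
orientation: [[-0.895, -0.146, 0.421], [-0.177, 0.984, -0.036], [-0.409, -0.106, -0.906]]
ft_force: [-0.3, -0.1, 0.6]
gripper_width: 0.0569
```

```bash
python3 - <<'E'
from h import *
st();nut(-.027,-15)
E
```

```text
t 12.95 p [ 0.5332 -0.1205  0.1552] F [-0.2605 -0.072   0.5763] g 0.056907769181827605 
q [ 45.4792  13.1557 -36.6936 128.4855  18.1462  16.684   94.6811]
[[-0.8954 -0.1456  0.4208]
 [-0.1767  0.9836 -0.0359]
 [-0.4087 -0.1065 -0.9064]]
total cm [-0.1153 -0.0195  0.0151] deg [ 0.0162 -0.0135 -0.3695] n 1 row: [-0.12, -0.02, 0.02, 0.02, -0.01, -0.37]
```

Close on the nut.

carry_out([
  [[-0.1,0,0,0,0,0,0.6],[0,0,0,0,0,0,1],[0,0,0,0,0,0,1],[0,0,0,0,0,0,1],[0,0,0,0,0,0,1],[0,0,0,0,0,0,1]],
], squeeze=40)

```text
time: 13.55
tcp_pos: [0.5344, -0.1203, 0.1559]
orientation: [[-0.895, -0.146, 0.421], [-0.177, 0.984, -0.036], [-0.409, -0.107, -0.906]]
ft_force: [2.6, -0.1, -3.0]
gripper_width: 0.0275
```

```bash
python3 - <<'E'
from h import *
st();nut(-.027,-15);im=snap('w15')
E
```

```text
t 13.55 p [ 0.5344 -0.1203  0.1559] F [ 2.6309 -0.0741 -2.9703] g 0.0274795824360998 
q [ 45.4096  13.1773 -36.6912 128.3503  18.1827  16.7677  94.6054]
[[-0.8951 -0.1455  0.4214]
 [-0.1768  0.9836 -0.0359]
 [-0.4092 -0.1067 -0.9062]]
total cm [ 0.0212 -0.0094  0.0282] deg [ 0.0054  0.021  -0.3671] n 1 row: [0.02, -0.01, 0.03, 0.01, 0.02, -0.37]
```

View pics/w15.png

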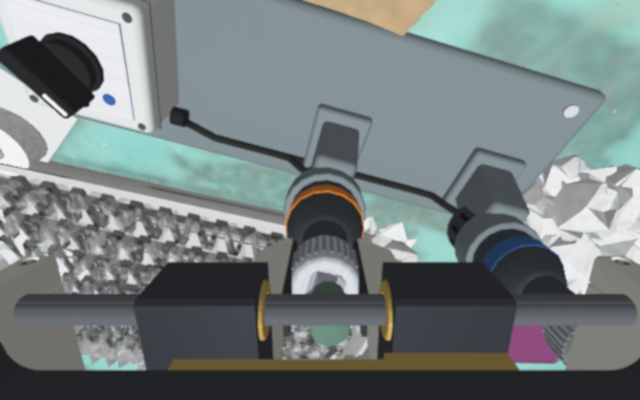

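carry_out([
  [[0,0,0,0,0,0,1],[0,0,0,0,0,0,1]],
], squeeze=30)

```text
time: 13.8
tcp_pos: [0.5344, -0.1203, 0.1558]
orientation: [[-0.895, -0.146, 0.421], [-0.177, 0.984, -0.036], [-0.409, -0.107, -0.906]]
ft_force: [0.3, -0.4, -2.0]
gripper_width: 0.0282
```

```bash
python3 - <<'E'
from h import *
st();nut(-.027,-15)
im=cv2.imread('pics/w15.png');cv2.imwrite('pics/w15c.png',cv2.resize(im[170:370,250:400],None,fx=4,fy=4,interpolation=cv2.INTER_CUBIC)[:590])
E
```

```text
t 13.8 p [ 0.5344 -0.1203  0.1558] F [ 0.3437 -0.3949 -1.9616] g 0.02824909252461692 
q [ 45.4133  13.1816 -36.6944 128.3519  18.1764  16.7667  94.6135]
[[-0.8951 -0.1456  0.4213]
 [-0.1768  0.9836 -0.0358]
 [-0.4092 -0.1066 -0.9062]]
total cm [ 0.0178 -0.0125  0.0255] deg [ 0.0111  0.0188 -0.3668] n 1 row: [0.02, -0.01, 0.03, 0.01, 0.02, -0.37]
```

View pics/w15c.png

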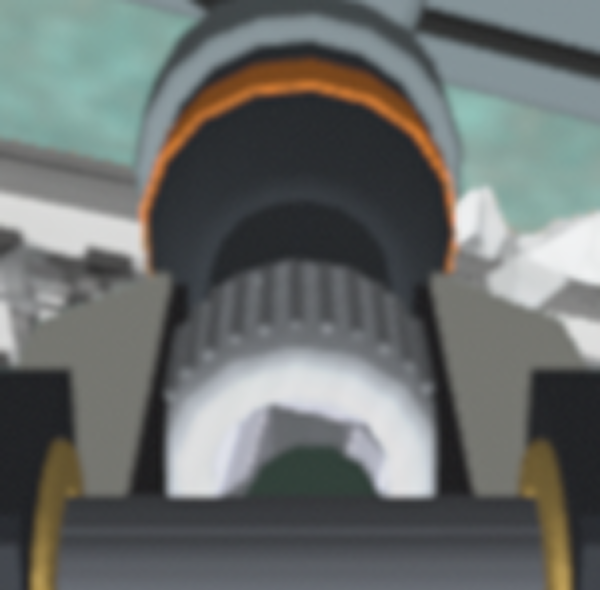

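carry_out([
  [[0,0,0,0,0,5,1],[0,0,0,0,0,6,1],[0,0,0,0,0,6,1],[0,0,0,0,0,6,1],[0,0,0,0,0,0,1]],
], squeeze=40)

```text
time: 14.3
tcp_pos: [0.5344, -0.1211, 0.1559]
orientation: [[-0.878, 0.228, 0.421], [0.235, 0.971, -0.037], [-0.418, 0.067, -0.906]]
ft_force: [1.8, -0.4, -2.6]
gripper_width: 0.0282
```

```bash
python3 - <<'E'
from h import *
st();print(robot.sense()['torque']);nut(-.027,-15);im=snap('w16')
cv2.imwrite('pics/w16c.png',cv2.resize(im[170:370,250:400,::-1],None,fx=4,fy=4,interpolation=cv2.INTER_CUBIC)[:590])
E
```

```text
t 14.3 p [ 0.5344 -0.1211  0.1559] F [ 1.8179 -0.3811 -2.5895] g 0.028176990955523284 
q [ 40.1304  12.336  -30.7474 128.4833  12.8555  16.2839  75.7309]
[[-0.8777  0.2282  0.4214]
 [ 0.2349  0.9713 -0.0367]
 [-0.4177  0.0668 -0.9061]]
[ 0.0669  0.4086 -0.0879]
total cm [0.0324 0.0605 0.0262] deg [ -0.0337   0.0234 -24.1524] n 4 row: [0.01, 0.02, 0.01, -0.01, 0.01, -6.04]
```

View pics/w16c.png

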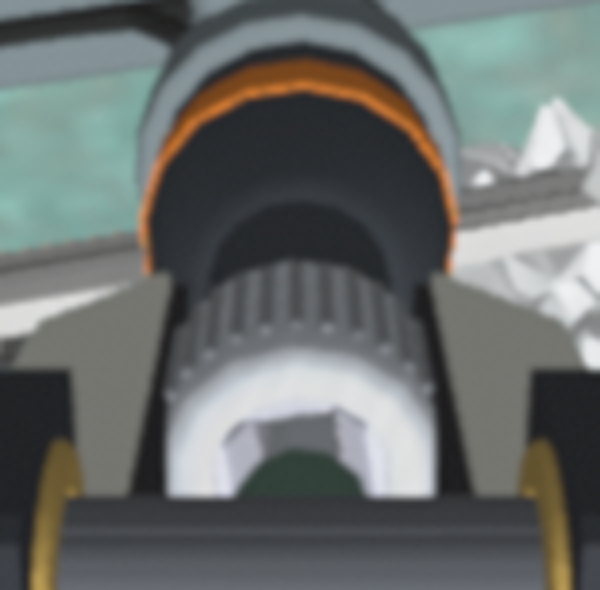

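carry_out([
  [[0,0,0,0,0,6,1],[0,0,0,0,0,6,1],[0,0,0,0,0,6,1],[0,0,0,0,0,6,1],[0,0,0,0,0,6,1],[0,0,0,0,0,6,1],[0,0,0,0,0,0,1]],
], squeeze=45)

```text
time: 15.05
tcp_pos: [0.5338, -0.1222, 0.1556]
orientation: [[-0.578, 0.7, 0.42], [0.759, 0.649, -0.038], [-0.299, 0.297, -0.907]]
ft_force: [1.3, -0.9, -1.0]
gripper_width: 0.0278
```

```bash
python3 - <<'E'
from h import *
st();print(robot.sense()['torque']);nut(-.027,-15);im=snap('w17')
cv2.imwrite('pics/w17c.png',cv2.resize(im[170:370,250:400,::-1],None,fx=4,fy=4,interpolation=cv2.INTER_CUBIC)[:590])
E
```

```text
t 15.05 p [ 0.5338 -0.1222  0.1556] F [ 1.3468 -0.931  -1.0201] g 0.027797708369725286 
q [ 32.122   11.3956 -21.8655 128.7239   5.5353  15.9047  46.6432]
[[-0.5775  0.6999  0.4203]
 [ 0.7595  0.6495 -0.0379]
 [-0.2995  0.2973 -0.9066]]
[ 0.0194  0.3411 -0.1213]
total cm [0.0966 0.1465 0.0247] deg [ -0.12    -0.0116 -60.0192] n 8 row: [0.0, 0.02, 0.0, -0.02, -0.0, -7.5]
```

View pics/w17c.png

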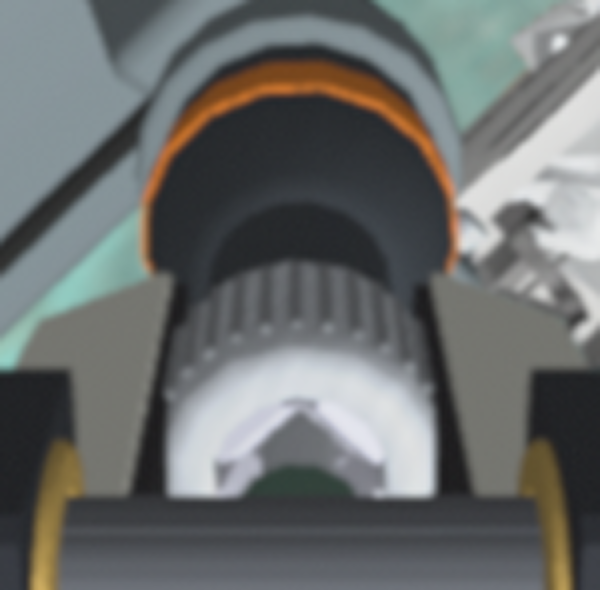

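carry_out([
  [[0,0,0,0,0,5,1],[0,0,0,0,0,5,1],[0,0,0,0,0,5,1],[0,0,0,0,0,0,1]],
], squeeze=50)

```text
time: 15.5
tcp_pos: [0.5335, -0.1224, 0.1555]
orientation: [[-0.387, 0.821, 0.42], [0.896, 0.442, -0.038], [-0.217, 0.361, -0.907]]
ft_force: [1.6, 0.0, -1.7]
gripper_width: 0.028
```

```bash
python3 - <<'E'
from h import *
st();s=robot.sense();print(s['torque'],np.array(s['orientation']).T@s['torque']);nut(-.027,-15);im=snap('w18')
cv2.imwrite('pics/w18c.png',cv2.resize(im[170:370,250:400,::-1],None,fx=4,fy=4,interpolation=cv2.INTER_CUBIC)[:590])
E
```

```text
t 15.5 p [ 0.5335 -0.1224  0.1555] F [ 1.6341  0.0148 -1.6796] g 0.027957756321042544 
q [ 28.9453  11.1122 -18.3788 128.8293   2.8232  15.8375  34.8811]
[[-0.3871  0.821   0.4196]
 [ 0.8962  0.4421 -0.0382]
 [-0.2169  0.3613 -0.9069]]
[-0.0459  0.4029 -0.1516] [0.4117 0.0856 0.1029]
total cm [0.135  0.1616 0.0245] deg [ -0.1589  -0.0267 -74.2978] n 10 row: [0.0, 0.02, 0.0, -0.02, -0.0, -7.43]
```

View pics/w18c.png

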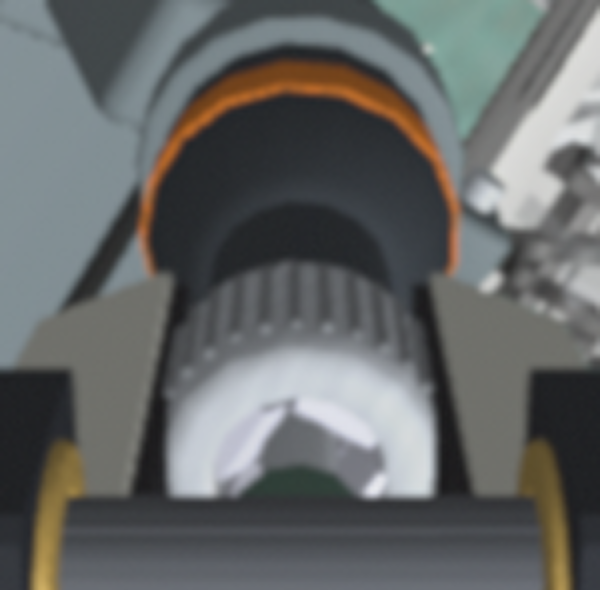

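carry_out([
  [[0,0,0,0,0,4,1],[0,0,0,0,0,4,1],[0,0,0,0,0,0,1]],
], squeeze=55)

```text
time: 15.85
tcp_pos: [0.5332, -0.1226, 0.1554]
orientation: [[-0.282, 0.863, 0.419], [0.944, 0.328, -0.039], [-0.171, 0.385, -0.907]]
ft_force: [0.1, -0.4, -1.0]
gripper_width: 0.028
```

```bash
python3 - <<'E'
from h import *
st();s=robot.sense();print(np.array(s['orientation']).T@s['torque']);nut(-.027,-15);im=snap('w19')
cv2.imwrite('pics/w19c.png',cv2.resize(im[170:370,250:400,::-1],None,fx=4,fy=4,interpolation=cv2.INTER_CUBIC)[:590])
E
```

```text
t 15.85 p [ 0.5332 -0.1226  0.1554] F [ 0.1414 -0.4036 -1.0209] g 0.02798356794375467 
q [ 27.3219  10.9795 -16.6107 128.8867   1.5759  15.8235  28.921 ]
[[-0.2824  0.8629  0.4192]
 [ 0.944   0.3277 -0.0387]
 [-0.1708  0.3848 -0.9071]]
[ 0.5271  0.1151 -0.5845]
total cm [0.1635 0.1726 0.0273] deg [ -0.2066  -0.0278 -81.4057] n 11 row: [0.0, 0.02, 0.0, -0.02, -0.0, -7.4]
```

View pics/w19c.png

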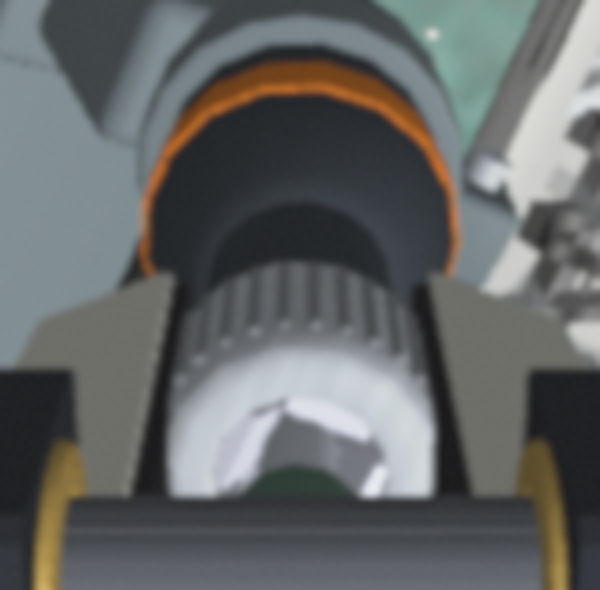

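carry_out([
  [[0,0,0,0,0,0,0.6],[0,0,0,0,0,0,0.38],[0,0,0,0,0,0,0.38],[0,0,0,0,0,0,0.38],[0,0,0,0,0,0,0.38],[0,0,-1,0,0,0,0.38],[0,0,-2,0,0,0,0.38],[0,0,-3,0,0,0,0.38],[0,0,-4,0,0,0,0.38],[0,0,-2,0,0,0,0.38]],
])

```text
time: 16.9
tcp_pos: [0.4796, -0.1158, 0.2664]
orientation: [[-0.292, 0.862, 0.414], [0.942, 0.335, -0.033], [-0.168, 0.38, -0.91]]
ft_force: [1.3, -1.0, -0.2]
gripper_width: 0.057
```

```bash
python3 - <<'E'
from h import *
st();im=snap('w20')
for t in ['stone_tip','stone_head','collet_floor','selector_grip','collet_nut']:
    for r in vision.place_of('wrist',t)[:2]: print(t,cw('wrist',r['centre']),round(r['conf'],2))
print(MO-C*.032, MO+C*.019)
E
```

```text
t 16.9 p [ 0.4796 -0.1158  0.2664] F [ 1.3057 -1.0122 -0.24  ] g 0.05704791414770714 
q [ 33.9835  -5.7253 -19.5279 127.9007 -10.5988  33.6498  40.9027]
[[-0.2921  0.862   0.4143]
 [ 0.9416  0.3351 -0.0335]
 [-0.1677  0.3803 -0.9095]]
stone_tip [ 0.5378 -0.119   0.1549] 0.65
stone_head [ 0.5096 -0.1166  0.2038] 0.9
collet_floor [ 0.5291 -0.122   0.1526] 0.62Traceback (most recent call last):
  File "<stdin>", line 4, in <module>
ValueError: it knows: collet_floor, collet_mouth, glass_insert, nut_center, pink_stone, point_rack, selector_grip, stone_head, stone_tip, white_stone
```

View pics/w20.png

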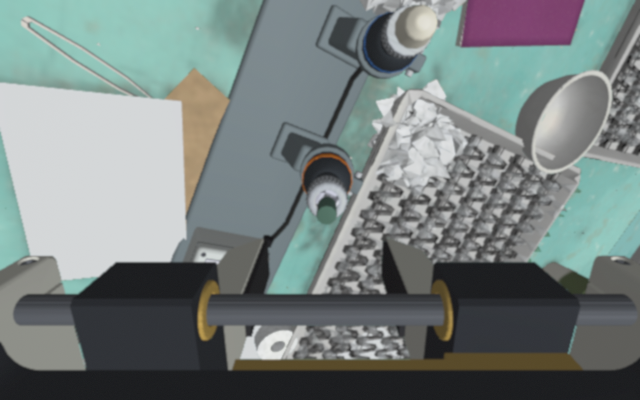

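```bash
python3 - <<'E'
from h import *
im=cv2.imread('pics/w20.png');big=cv2.resize(im[145:235,285:365],None,fx=6.5,fy=6.5,interpolation=cv2.INTER_CUBIC)
d=np.load('pics/w20.npz');M=vision.camera_model('wrist');Mt=np.array(M['mount']);K=np.array(M['intrinsics'])
def pw(p):
    t=d['R'].T@(np.array(p)-d['p']); q=Mt[:3,:3].T@(t-Mt[:3,3]); return np.array([K[0,2]-K[0,0]*q[0]/q[2],K[1,2]+K[1,1]*q[1]/q[2]])
X=RT[:,0];Y=RT[:,1]
for h,r,col in [(0,.016,(255,0,0)),(.008,.007,(0,0,255)),(.030,.007,(0,255,255))]:
    pts=np.array([(pw(MO+C*h+r*(np.cos(a)*X+np.sin(a)*Y))-[285,145])*6.5 for a in np.linspace(0,6.28,40)]).astype(int)
    cv2.polylines(big,[pts],True,col,1)
cv2.imwrite('pics/w20c.png',big)
E
```

```text
(no output)
```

View pics/w20c.png

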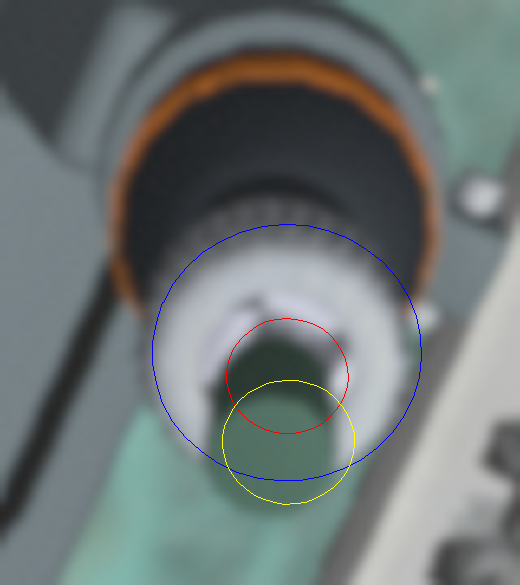

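```bash
python3 - <<'E'
from h import *
s=robot.sense();R0=np.array(s['orientation'])
print('shift for (0,-.17,.0)+up', R0.T@np.array([0.02,-.176,.0])*100)
plan(np.array(s['tcp_pos'])+[0.0,-.09,.02],down(-70)); plan([.499,-.292,.23],down(-144))
E
```

```text
shift for (0,-.17,.0)+up [-17.161   -4.1595   1.3989]
total cm [-8.8083 -2.2544 -1.5271] deg [22.2397  9.9598 -0.8413] n 4 row: [-2.17, -0.63, -0.44, 5.56, 2.49, -0.21]
total cm [-16.6136  -5.4517   4.3782] deg [25.4262 -5.8118 71.9769] n 10 row: [-1.77, 0.56, 0.57, 2.54, -0.58, 7.2]
```

carry_out([
  [[-2,-0.6,-1,5.5,2.5,-0.2,0.38],[-2.4,-0.65,-0.5,5.5,2.5,-0.2,0.38],[-2.4,-0.65,-0.5,5.5,2.5,-0.2,0.38],[-2.4,-0.65,-0.5,5.5,2.5,-0.2,0.38],[-2.4,-0.65,0,0,0,0,0.38],[-2,-0.6,0,0,0,0,0.38]],
])

```text
time: 17.75
tcp_pos: [0.4771, -0.2545, 0.2771]
orientation: [[-0.351, 0.936, -0.033], [0.936, 0.352, 0.012], [0.023, -0.027, -0.999]]
ft_force: [0.1, -0.7, 0.2]
gripper_width: 0.057
```

```bash
python3 - <<'E'
from h import *
st();plan([.499,-.292,.24],down(-144))
E
```

```text
t 17.75 p [ 0.4771 -0.2545  0.2771] F [ 0.1302 -0.6836  0.2064] g 0.05698111355564949 
q [ 37.8515  14.9966 -15.2827  99.8557   4.3464  67.7509  41.8619]
[[-0.3512  0.9357 -0.0334]
 [ 0.936   0.3518  0.0121]
 [ 0.023  -0.027  -0.9994]]
total cm [-4.3627  0.8266  3.5882] deg [-2.1837 -0.1203 74.5769] n 10 row: [-0.34, 0.33, 0.36, -0.22, -0.01, 7.46]
```

carry_out([
  [[-0.5,0.3,0.2,-0.3,0,7.5,0.45],[-0.5,0.3,0.2,-0.3,0,7.5,0.45],[-0.4,0.33,0.3,-0.3,0,7.5,0.45],[-0.34,0.33,0.36,-0.2,0,7.5,0.45],[-0.34,0.33,0.36,-0.2,0,7.5,0.45],[-0.34,0.33,0.36,-0.2,0,7.5,0.45],[-0.34,0.33,0.36,-0.2,0,7.5,0.45],[-0.3,0.33,0.36,-0.2,0,7.5,0.45],[-0.3,0.33,0.36,-0.1,0,7.5,0.45],[-0.2,0.33,0.36,0,0,7,0.45],[0,0,0,0,0,0,0.45]],
])

```text
time: 18.85
tcp_pos: [0.4964, -0.2942, 0.2147]
orientation: [[0.838, 0.545, -0.035], [0.546, -0.837, 0.027], [-0.014, -0.042, -0.999]]
ft_force: [0.8, 0.9, 0.1]
gripper_width: 0.0505
```

```bash
python3 - <<'E'
from h import *
st();plan([.499,-.292,.24],down(-144));snap('w21')
for r in vision.place_of('wrist','selector_grip')[:2]: print(cw('wrist',r['centre']),round(r['conf'],2))
E
```

```text
t 18.85 p [ 0.4964 -0.2942  0.2147] F [0.7733 0.9469 0.0622] g 0.05054833312385576 
q [ 29.8065  21.6781  -1.9717  98.7433   0.3303  62.0771 -29.1135]
[[ 0.8376  0.5452 -0.0347]
 [ 0.5461 -0.8373  0.0271]
 [-0.0143 -0.0416 -0.999 ]]
total cm [ 0.305  -0.1509 -2.5349] deg [-2.4073  0.7608 -2.9104] n 1 row: [0.3, -0.15, -2.53, -2.41, 0.76, -2.91]
[ 0.499  -0.2903  0.0939] 0.77
```

View pics/w21.png

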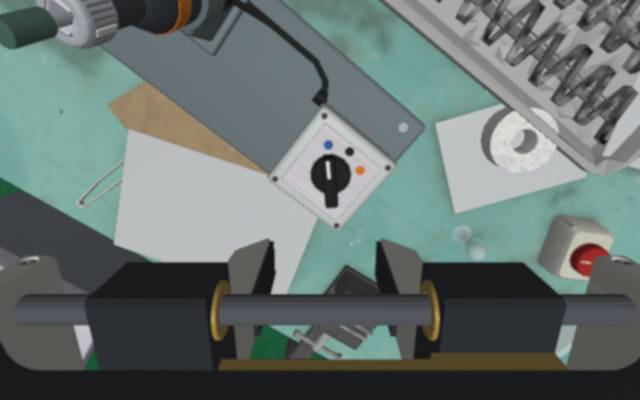

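```bash
python3 - <<'E'
from h import *
im=cv2.imread('pics/w21.png');cv2.imwrite('pics/w21c.png',cv2.resize(im[100:235,265:400],None,fx=4.4,fy=4.4,interpolation=cv2.INTER_CUBIC))
E
```

```text
(no output)
```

View pics/w21c.png

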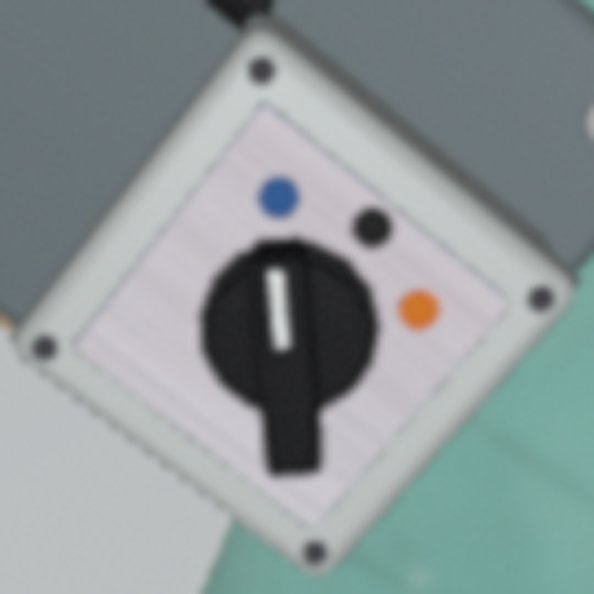

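```bash
python3 - <<'E'
from h import *
print(bpn('w21',330.9,173.9,.081))
P=lambda u,v,z:bpn('w21',265+u/4.4,100+v/4.4,z)
a,b=P(275,268,.103),P(283,350,.103);print(a,b,np.degrees(np.arctan2(*(a-b)[1::-1])))
sc=[P(*q,.070) for q in [(262,70),(541,297),(315,552),(45,347)]];print(sum(sc)/4, np.degrees(np.arctan2(*(sc[0]-sc[3])[1::-1])),np.degrees(np.arctan2(*(sc[1]-sc[2])[1::-1])))
for q in [(278,197),(372,227),(418,310)]: print(P(*q,.070))
E
```

```text
[ 0.5025 -0.2899  0.081 ]
[ 0.5151 -0.2791  0.103 ] [ 0.5031 -0.2886  0.103 ] 38.669527008749526
[ 0.5003 -0.291   0.07  ] -5.540082829762988 -5.3489241197912385
[ 0.5205 -0.2749  0.07  ]
[ 0.5258 -0.2937  0.07  ]
[ 0.5169 -0.311   0.07  ]
```

```bash
python3 - <<'E'
from h import *
plan([.5015,-.290,.125],down(-141.5),n=3);plan([.5015,-.290,.085],down(-141.5))
E
```

```text
total cm [0.719  0.334  9.0324] deg [-2.4007  0.657  -5.1178] n 3 row: [0.22, 0.08, 3.01, -0.8, 0.22, -1.71]
total cm [ 0.7722  0.4993 13.0286] deg [-2.4007  0.657  -5.1178] n 3 row: [0.24, 0.11, 4.35, -0.8, 0.22, -1.71]
```

carry_out([
  [[0.22,0.05,2.5,-0.8,0.2,-1.7,0.5],[0.22,0.05,2.5,-0.8,0.2,-1.7,0.5],[0.2,0.05,2,-0.8,0.2,-1.7,0.5],[0,0,1,0,0,0,0.5],[0,0,0.2,0,0,0,0.5]],
], squeeze=25)

```text
time: 19.45
tcp_pos: [0.5033, -0.2887, 0.1309]
orientation: [[0.771, 0.637, 0.002], [0.637, -0.771, -0.001], [0.001, 0.002, -1.0]]
ft_force: [-0.5, 1.3, 0.0]
gripper_width: 0.046
```

```bash
python3 - <<'E'
from h import *
st();plan([.5015,-.290,.085],down(-141.5));snap('w22')
E
```

```text
t 19.45 p [ 0.5033 -0.2887  0.1309] F [-0.4559  1.3269  0.0004] g 0.04596453247024452 
q [ 29.8134  26.0401  -3.3293 104.5476   1.9099  49.3306 -24.8609]
[[ 0.771   0.6369  0.0022]
 [ 0.6369 -0.771  -0.0009]
 [ 0.0011  0.0021 -1.    ]]
total cm [-0.2299 -0.0278  4.592 ] deg [ 0.1186 -0.0668  1.0592] n 2 row: [-0.11, -0.01, 2.3, 0.06, -0.03, 0.53]
```

View pics/w22.png

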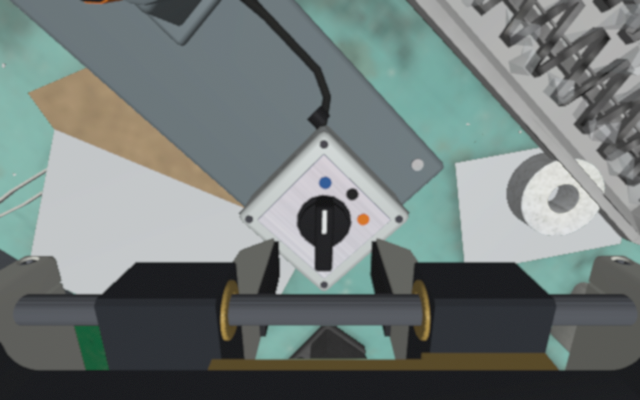

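carry_out([
  [[-0.1,-0.02,1.5,0.1,0,0.5,0.5],[-0.1,0,1.3,0,0,0.3,0.5],[0,0,1,0,0,0,0.5],[0,0,0.5,0,0,0,0.5]],
])

```text
time: 19.9
tcp_pos: [0.504, -0.2917, 0.0877]
orientation: [[0.781, 0.625, 0.006], [0.625, -0.781, -0.002], [0.003, 0.005, -1.0]]
ft_force: [-0.3, -0.7, 0.9]
gripper_width: 0.0459
```

```bash
python3 - <<'E'
from h import *
st();plan([.5015,-.290,.085],down(-141.5));snap('w23')
E
```

```text
t 19.9 p [ 0.504  -0.2917  0.0877] F [-0.2889 -0.6816  0.8605] g 0.04591528900925035 
q [ 29.7725  29.5524  -2.9726 105.8128   2.0326  44.3391 -25.609 ]
[[ 0.781   0.6245  0.0057]
 [ 0.6246 -0.781  -0.0021]
 [ 0.0032  0.0052 -1.    ]]
total cm [-0.0882 -0.2942  0.2711] deg [ 0.2976 -0.1835  0.1502] n 1 row: [-0.09, -0.29, 0.27, 0.3, -0.18, 0.15]
```

View pics/w23.png

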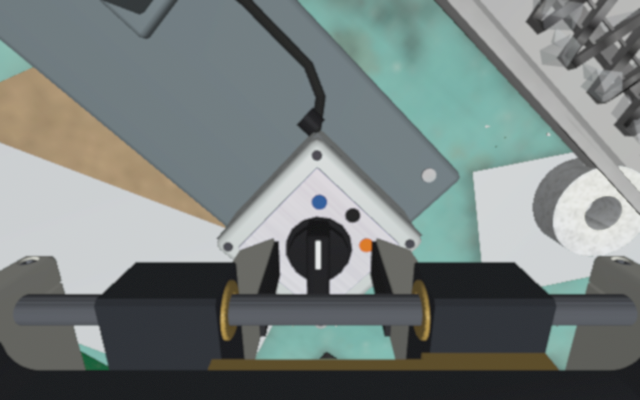

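carry_out([
  [[-0.05,-0.2,0.1,0.2,-0.1,0.1,0.5],[0,-0.1,0.1,0,0,0,0.6],[0,0,0,0,0,0,0.9],[0,0,0,0,0,0,1],[0,0,0,0,0,0,1],[0,0,0,0,0,0,1],[0,0,0,0,0,0,1]],
], squeeze=20)

```text
time: 20.65
tcp_pos: [0.5018, -0.2893, 0.086]
orientation: [[0.782, 0.623, 0.002], [0.623, -0.782, -0.0], [0.002, 0.001, -1.0]]
ft_force: [-0.5, 0.1, -2.2]
gripper_width: 0.0111
```

```bash
python3 - <<'E'
from h import *
st();plan([.5015,-.290,.085],down(-141.5));snap('w24')
E
```

```text
t 20.65 p [ 0.5018 -0.2893  0.086 ] F [-0.5392  0.09   -2.1651] g 0.011064669469568958 
q [ 29.6604  29.5597  -2.967  106.094    2.0246  44.2832 -25.8168]
[[ 0.7821  0.6232  0.0022]
 [ 0.6232 -0.7821 -0.0001]
 [ 0.0016  0.0015 -1.    ]]
total cm [-0.068   0.0335  0.1028] deg [ 0.0831 -0.0924  0.051 ] n 1 row: [-0.07, 0.03, 0.1, 0.08, -0.09, 0.05]
```

View pics/w24.png

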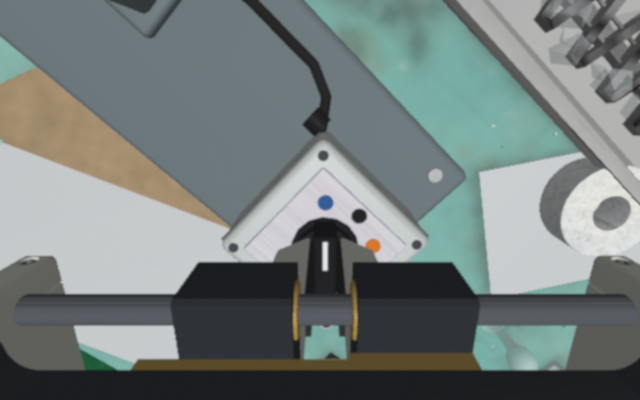

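carry_out([
  [[0,0,0,0,0,6,1],[0,0,0,0,0,7,1],[0,0,0,0,0,7,1],[0,0,0,0,0,7,1],[0,0,0,0,0,7,1],[0,0,0,0,0,5,1],[0,0,0,0,0,0,1]],
], squeeze=25)

```text
time: 21.4
tcp_pos: [0.5022, -0.2906, 0.086]
orientation: [[0.999, -0.034, 0.003], [-0.034, -0.999, -0.002], [0.004, 0.002, -1.0]]
ft_force: [-0.4, 0.7, -0.7]
gripper_width: 0.0105
```

```bash
python3 - <<'E'
from h import *
st();plan([.5015,-.290,.085],down(175-.3));snap('w25')
E
```

```text
t 21.4 p [ 0.5022 -0.2906  0.086 ] F [-0.3799  0.7293 -0.6623] g 0.010476263928686691 
q [ 22.0317  29.6478   6.8718 106.3413  -4.8664  44.0612 -60.4375]
[[ 0.9994 -0.0338  0.0035]
 [-0.0338 -0.9994 -0.0021]
 [ 0.0035  0.0019 -1.    ]]
total cm [-0.0732 -0.0614  0.1021] deg [ 0.1049 -0.205   3.3642] n 1 row: [-0.07, -0.06, 0.1, 0.1, -0.2, 3.36]
```

View pics/w25.png

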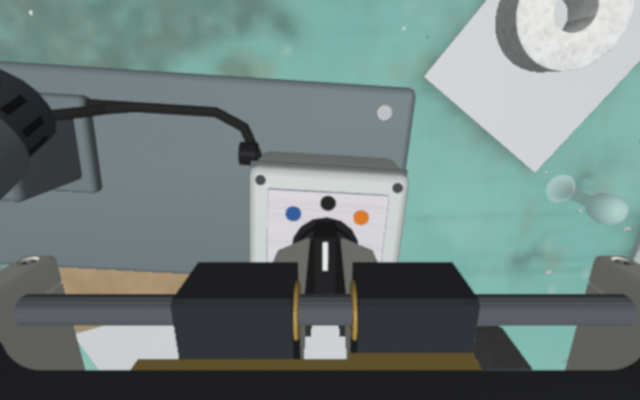

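carry_out([
  [[0,0,0,0,0,3,1],[0,0,0,0,0,0,1],[0,0,0,0,0,0,1],[0,0,0,0,0,0,1],[0,0,0,0,0,0,1],[0,0,0,0,0,0,1],[0,0,0,0,0,0,1],[0,0,0,0,0,0,1],[0,0,0,0,0,0,1],[0,0,0,0,0,0,1],[0,0,0,0,0,0,1],[0,0,0,0,0,0,1],[0,0,0,0,0,0,1]],
], squeeze=25)

```text
time: 22.75
tcp_pos: [0.5022, -0.2907, 0.086]
orientation: [[0.997, -0.073, 0.004], [-0.073, -0.997, -0.002], [0.004, 0.002, -1.0]]
ft_force: [0.1, -0.6, -0.3]
gripper_width: 0.011
```

carry_out([
  [[0,0,0,0,0,6,1],[0,0,0,0,0,7,1],[0,0,0,0,0,7,1],[0,0,0,0,0,7,1],[0,0,0,0,0,7,1],[0,0,0,0,0,5,1],[0,0,0,0,0,0,1]],
], squeeze=25)

```text
time: 23.45
tcp_pos: [0.5016, -0.2919, 0.086]
orientation: [[0.712, -0.703, 0.003], [-0.703, -0.712, -0.003], [0.005, 0.0, -1.0]]
ft_force: [-0.3, 0.0, -0.2]
gripper_width: 0.0106
```

```bash
python3 - <<'E'
from h import *
st();plan([.5015,-.290,.085],down(174.6-43));snap('w26')
E
```

```text
t 23.45 p [ 0.5016 -0.2919  0.086 ] F [-0.2637  0.0443 -0.1769] g 0.010605760844404429 
q [ 14.0193  30.4629  17.3413 106.6334 -12.3306  44.4709 -96.7206]
[[ 0.7116 -0.7026  0.0031]
 [-0.7025 -0.7116 -0.0034]
 [ 0.0046  0.0003 -1.    ]]
total cm [-0.1418 -0.1241  0.1022] deg [ 0.0086 -0.2643  3.7676] n 1 row: [-0.14, -0.12, 0.1, 0.01, -0.26, 3.77]
```

View pics/w26.png

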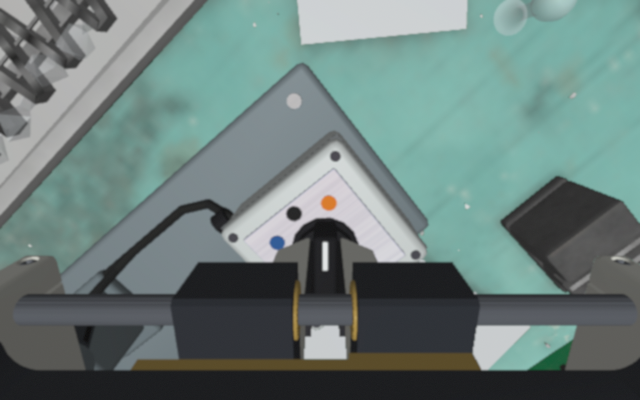

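carry_out([
  [[0,0,0,0,0,3,1],[0,0,0,0,0,0,1],[0,0,0,0,0,0,0.8],[0,0,0,0,0,0,0.5],[0,0,0,0,0,0,0.5],[0,0,0,0,0,0,0.5],[0,0,-1,0,0,0,0.5],[0,0,-3,0,0,0,0.5],[0,0,-4,0,0,0,0.5],[0,0,-3,0,0,0,0.5],[0,0,0,0,0,0,0.5]],
])

```text
time: 24.6
tcp_pos: [0.5009, -0.2914, 0.2017]
orientation: [[0.684, -0.729, 0.002], [-0.729, -0.684, -0.003], [0.003, 0.0, -1.0]]
ft_force: [-0.4, -0.1, 0.2]
gripper_width: 0.0457
```

```bash
python3 - <<'E'
from h import *
st();im=snap('w27')[:,:,::-1];save('side','s2');t=save('top','t2')[:,:,::-1]
cv2.imwrite('pics/t2c.png',cv2.resize(t[120:240,260:440],None,fx=4,fy=4,interpolation=cv2.INTER_CUBIC))
for c in ['side','top']:
  for n in ['stone_tip','stone_head','glass_insert_a','pink_stone','white_stone']:
    for r in vision.place_of(c,n)[:2]: print(c,n,cw(c,r['centre']),round(r['conf'],2))
E
```

```text
t 24.6 p [ 0.5009 -0.2914  0.2017] F [-0.4427 -0.0693  0.1996] g 0.04568598977749893 
q [  11.2293   21.809    20.5332  102.16     -8.8056   57.4218 -101.6956]
[[ 0.684  -0.7295  0.0021]
 [-0.7295 -0.684  -0.0028]
 [ 0.0034  0.0004 -1.    ]]
side stone_tip [ 0.5327 -0.1197  0.1544] 0.57
side stone_head [ 0.5104 -0.12    0.2003] 0.52
side glass_insert_a [0.3898 0.1819 0.0022] 0.63
side glass_insert_a [0.4048 0.3041 0.0087] 0.32
side pink_stone [0.456  0.2978 0.0101] 0.54
side white_stone [0.4023 0.304  0.0106] 0.39
top stone_tip [0.4576 0.2977 0.0011] 0.55
top stone_tip [ 0.5352 -0.1231  0.1546] 0.45
top stone_head [ 0.5092 -0.1216  0.1988] 0.57
top glass_insert_a [0.3891 0.1828 0.0004] 0.43
top pink_stone [0.4578 0.2944 0.0086] 0.62
top white_stone [0.4037 0.3039 0.0099] 0.42
```

View pics/w27.png

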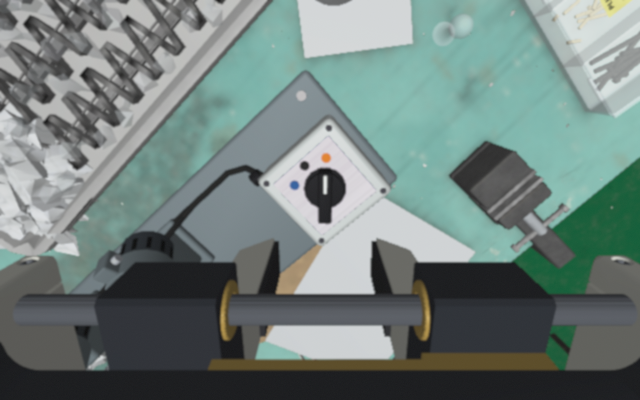

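View pics/t2c.png

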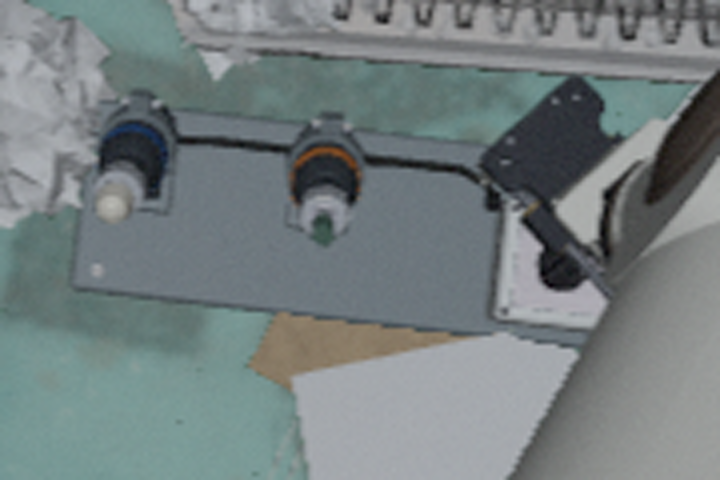

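```bash
python3 - <<'E'
from h import *
im=cv2.imread('pics/w21.png');big=cv2.resize(im[0:60,0:130],None,fx=6,fy=6,interpolation=cv2.INTER_CUBIC)
d=np.load('pics/w21.npz');M=vision.camera_model('wrist');Mt=np.array(M['mount']);K=np.array(M['intrinsics'])
def pw(p):
    t=d['R'].T@(np.array(p)-d['p']); q=Mt[:3,:3].T@(t-Mt[:3,3]); return np.array([K[0,2]-K[0,0]*q[0]/q[2],K[1,2]+K[1,1]*q[1]/q[2]])
RT=down(-5.3,25);C=-RT[:,2];X=RT[:,0];Y=RT[:,1]
for h,r,col in [(-.022,.016,(255,0,255)),(0,.016,(255,0,0)),(.008,.007,(0,0,255)),(.030,.007,(0,255,255)),(.008,.004,(0,255,0))]:
    pts=np.array([(pw(MO+C*h+r*(np.cos(a)*X+np.sin(a)*Y)))*6 for a in np.linspace(0,6.28,40)]).astype(int)
    cv2.polylines(big,[pts],True,col,1)
cv2.imwrite('pics/w21s.png',np.vstack([big,cv2.resize(im[0:36,0:130],None,fx=6,fy=6,interpolation=cv2.INTER_CUBIC)]))
E
```

```text
(no output)
```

View pics/w21s.png

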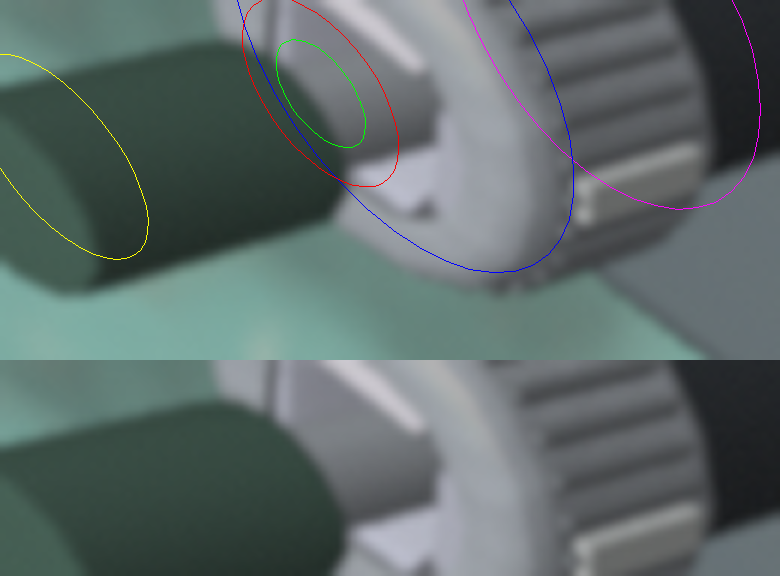

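```bash
python3 - <<'E'
from h import *
print(robot.sense()['time'],robot.finish_job())
E
```

```text
the job is handed in; nothing more can be done
25.25 None
```

I carried out the whole task and handed it in at 25.25 s of the 58 s allowed. The hand-in reports no verdict, so what follows is from my own checks.

- **Stone:** I took the green stone from the rack and pushed it into the orange spindle's collet until it met about 30 N of axial force, then let go. Comparing a later wrist picture with the known dimensions puts it home to within about 2 mm. The networks' raw positions for its head and foot read 4 to 6 mm too far out. Their reading of the collet floor was off by about the same amount, so I put this down to network error.
- **Nut:** I turned the gripper about 81° clockwise on the nut. At the end the torque rose to about 0.58 N m and the knurling slipped slightly in the fingers, so the nut should be at its stop, beyond 1.2 rad. I could not read the nut's angle directly.
- **Selector:** I turned it to centre off, within about 0.06 rad. It stayed there about 1.3 s, then went on to the orange mark at about 0.72 rad. The last wrist picture shows the pointer on the orange mark.
- **Other items:** The front glass insert and the pink and white stones were found within a few millimetres of their starting places. The glass insert to the right of the unit was still standing in the late wrist pictures, but I did not measure its position again.
- **Gripper:** It was open and clear of everything, about 10 cm above the selector, when I handed in.

One mistake along the way: I first turned the empty gripper the wrong way before gripping the nut, which brought the last joint close to its limit. I turned it back and nothing was touched.

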